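Gang up heel blanks in the jig, shut its cover and set the weight on the dome

ROBOT

A 7-joint arm with a two-finger parallel gripper is mounted at the origin on the work surface. World frame = base frame: x ahead of the robot, y to its left, z up, the work surface at z = 0. Lengths are in mm, angles in rad, forces in N, time in s.
With the tool pointing down it reaches from about 350 to 900 mm from the base axis. Payload 7.2 kg.
Tool frame: the origin (TCP) lies on the centre line of the jaws, within the pads' length; the fingertips stand 25 mm ahead of it and the grasp point (between the pads) lies 6 mm ahead of it; z points along the fingers, y is the direction in which the jaws open and shut (so a half turn about z gives the same grasp; the last joint's range is limited). The gripper opens to 85 mm and grips with 20 to 120 N. Pads are 22 mm wide; open, the fingers measure 114 mm over their backs; the gripper's body (76 mm by 85 mm) begins 54 mm behind the grasp point. The pads swing forward as they close: fully open they stand 13 mm farther back than shut.
Start: joints at [-1.287, 0.411, -0.013, 1.596, 0.006, 1.134, -0.082], TCP at [215.377, 586.72, 256.297] pointing down, gripper open.
Joint ranges: [-2.95, 2.95], [-0.29, 1.99], [-1.47, 1.44], [0.14, 2.54], [-1.03, 4.17], [0.13, 1.85], [-2.86, 2.86]. Speed limits (rad/s): [2.39, 2.39, 3.01, 3.01, 3.14, 3.14, 3.14].

INTERFACE

Orientations are given as [roll, pitch, yaw] about the fixed x, y, z axes, in that order (R = Rz(yaw) Ry(pitch) Rx(roll)).
In Python, from station import bot gives the robot as it stands.
- The arm moves only by the tool drive_tool, never from a script. Its argument "plan" is a list of rows, each an object with "rotation": the turn, a rotation vector about the world's x, y, z in rad, a list of three; "travel": the shift along the world's x, y, z in cm, a list of three; "hand": the finger opening in cm, from 0 to 8.54. A call has 1 to 10 rows; each row shifts and turns the pose as measured when the row begins; what a row does not reach is not made up. A row lasts 1/12 s, in which the tool goes at most 41.7 mm and 7.16 degrees, less where a joint would pass 70% of its speed; a pose out of reach is approached as far as the arm can. A call is refused whole if a number of a shift passes 4.17 or a number of a turn 0.125, either way. A call with a gripper value outside its range is refused whole. The fingers move at their own pace and stop on an object; "squeeze" is the grip in N (left out, the last holds). Time passes only in rows, so rows that do not move let the fingers close. It gives the time, the measured TCP pose, the force and the opening at its end, in the units of the state.
- bot.get_obs(): the state, without advancing time (a new reading comes with each control period).
- bot.camera(name): name is "scene" or "top"; returns the picture (420x560x3 uint8, red, green, blue); there is no depth.
- bot.calibration(name): a dict with "fx", "fy", "cx", "cy" (pixels), "R" (3x3) and "t" (3): a world point X has camera coordinates R X + t. Camera axes: x right, y down, z forward; pixel columns grow to the right and rows downward; lengths in mm; the calibration is good to about 2 mm. A picture is of the moment at which its call begins. calibration takes no time and is no camera call.
- bot.sign_off(): hands the job in, once; it reports no verdict.
The state is a dict: "t": time; "joint_pos": joint angles; "qvel": joint speeds; "joint_efforts": joint torques, N m; "ee_pos": TCP position; "tcp_rot": TCP orientation; "wrist_force": force on the tool from outside, world axes, zero at the start; "torque": the same for the moment, N m; "width": opening from 0.0 (shut) to 1.0 (fully open).
Only numpy, scipy, OpenCV 4.12 (cv2) and the standard library are available. Lean on these libraries where they do the work, as an engineer would, in place of code of your own. Each camera call takes 0.05 s, during which the arm holds its last target.

TASK

Load every leather heel blank on the bench into the metal jig, lying level crosswise in one straight row that starts tight against the stop wall at the hinge end, each pushed flush against the one before so that no gap is left. Then bring the hinged cover fully down over the row, and stand the steel hand weight upright, balanced on the crown of the cover's dome. Leave the other things on the bench where they are.

Things in the scene. Friction and masses are not known exactly. Their poses are not given: they have to be found in the camera images.
- blank0: heel blank: a block of stacked brown leather layers, 46 long (own x) x 28 x 28 mm, 60 g; origin at its centre. May lie on any of its four long faces; may be absent
- blank1: heel blank: a block of stacked brown leather layers, 46 long (own x) x 28 x 28 mm, 60 g; origin at its centre. May lie on any of its four long faces; may be absent
- blank2: heel blank: a block of stacked brown leather layers, 46 long (own x) x 28 x 28 mm, 60 g; origin at its centre. May lie on any of its four long faces; may be absent
- blank3: heel blank: a block of stacked brown leather layers, 46 long (own x) x 28 x 28 mm, 60 g; origin at its centre. May lie on any of its four long faces; may be absent
- blank4: heel blank: a block of stacked brown leather layers, 46 long (own x) x 28 x 28 mm, 60 g; origin at its centre. May lie on any of its four long faces; may be absent
- jig: fixed jig: bed plate 130 (own x) x 232 (y) x 12 mm, origin mid-underside, z up. Stop wall at the +y end: 100 wide, 36 high above the bed, inner face at y = +65; hinge behind it. Rest wall near the -y end: 60 wide, 36 high, inner face at y = -95. Both x sides open. The row lies on the bed at x = 0 from the stop towards -y, each blank's 46 mm along the jig's x
- stop_face (a point): foot of the stop wall's inner face: on the bed's top surface, at the middle of the wall (x = 0 of the jig); axes as the jig's, so the first blank's centre belongs at (0, -14, +14) mm here, the next at (0, -42, +14) and so on
- cover (a joint): angle of the hinged cover, rad: 0 = shut (level, underside 36 mm above the bed), about 2.1 = open beyond upright at the stop end, 2.4 most. Stiff: stays where left. Clear plate with a steel rim, 92 wide, 8 thick, from 12 to 208 mm from the hinge axis; on its outer face a round metal dome (base radius 40, sphere radius 70, 12.5 mm high); a steel tab beyond its free edge
- cover_hinge (a point): middle of the cover's hinge axis, which runs along the jig's x; 101 mm along the jig's y from its origin and 52 mm above the table. Its axes turn with the cover (-y towards the free edge, z out of the outer face)
- cover_tab (a point): grip point on the steel tab that stands out from the cover's free edge, 235 mm from the hinge axis and 27 mm beyond that edge; the tab is 30 wide (along the hinge), 8 thick, and ends 251 mm from the axis
- crown (a point): highest point of the dome's outside, 106 mm from the hinge axis and 16.5 mm out from the plate's middle plane; about 69 mm above the table when the cover is shut
- weight: dark steel hand weight, about 0.4 kg: round foot 56 mm across and 20 high, upright stem 24 mm across up to 58 mm; origin at the centre of its underside, own z up the stem
- slim_heel: bystander: slender black shoe heel standing tip up, 44 mm across at the foot, 55 high; origin under its middle
- tape_roll: bystander: roll of paper tape lying flat, 50 mm across, 20 high; origin under its middle
- hammer: bystander: hammer lying beyond the jig, 220 mm long; origin at its middle
- jar: bystander: brown glass jar, 60 mm across, 75 high; origin under its middle
- glue_pot: bystander: clear cup, 72 mm across, 65 high; origin under its middle
Mind the look-alikes: they are no part of the job. What is shaped like the blank2 but orange or turquoise is not meant. What is shaped like the weight but red is not meant.

How it is judged:
By the outcome, as a careful person would: the job done as asked, in the order asked, and still so for the second after the job is handed in, with the robot touching nothing.
Of blank0, blank1, blank2, blank3, blank4 only 3 to 5 are there at a start; the rules pass over those that are not, and their reading is None.
At some moment in a run one of blank0, blank1, blank2, blank3, blank4 may be knocked a few centimetres aside while the robot is not near it.
Once in a run the grip may slacken for a moment while it holds something.
It also fails if it takes over 210 s, if anything falls off the work surface, if the arm or the gripper's body presses on something with over 40 N, if the wrist force passes 120 N, or if a joint passes its speed limit or range.

## Working session

There is one attempt and no reset: what is moved stays moved. The work goes in short steps, Python scripts to look and compute and a tool call to move; the robot and the scene stay as the last step left them, time stands still between calls to the robot, and variables do not carry over. Pictures are saved under pics/ and viewed, and the job is handed in when it is done.

Besides the shell and the picture viewer there is one more tool, called after "Request:" by a JSON object that holds its "name" and its "arguments". drive_tool: Moves the arm, as the interface text tells. Its arguments: {"type":"object","properties":{"plan":{"type":"array","items":{"type":"object","properties":{"rotation":{"type":"array","items":{"type":"number"}},"travel":{"type":"array","items":{"type":"number"}},"hand":{"type":"number"}}}},"squeeze":{"type":"number"}},"required":["plan"]}

```bash
mkdir -p pics; ls
python3 - <<'E'
from station import bot
import cv2,json
o=bot.get_obs();print(o)
for n in("scene","top"):
    im=bot.camera(n);cv2.imwrite(f"pics/{n}0.png",cv2.cvtColor(im,cv2.COLOR_RGB2BGR));c=bot.calibration(n);print(n,c)
E
```

```text
pics
{'t': 0.0, 'joint_pos': array([-1.28721484,  0.41191988, -0.01271763,  1.59704965,  0.00554148,
        1.13427846, -0.08220366]), 'qvel': array([ 4.08094357e-04, -9.05149990e-04,  5.53228435e-04, -6.58106528e-04,
        8.01801500e-04,  1.26660352e-03, -8.84074369e-05]), 'joint_efforts': array([-5.41274658e-04, -6.00621414e+01,  6.82000481e-01, -2.99406248e+01,
        1.36627301e-02,  1.05778326e-02,  1.03109303e-05]), 'ee_pos': array([215.21731829, 586.29299088, 255.43823578]), 'tcp_rot': array([-3.13997248e+00,  5.96515542e-05,  2.78981257e+00]), 'wrist_force': array([-0.5534404 ,  0.18546813,  0.91544416]), 'torque': array([0.02206501, 0.00207174, 0.01707759]), 'width': 0.9986548047277669}
scene {'fx': 531.0857434827504, 'fy': 531.0857434827504, 'cx': 283.9123503159407, 'cy': 212.2396523592494, 'R': array([[-0.34335004,  0.93916141, -0.00930569],
       [ 0.7706213 ,  0.27604158, -0.5744074 ],
       [-0.53689251, -0.20439397, -0.81851667]]), 't': array([ 253.58685815, -351.90913441, 1429.35682111])}
top {'fx': 391.185086493315, 'fy': 391.185086493315, 'cx': 277.4610882068645, 'cy': 214.79121638886636, 'R': array([[-0.01431442, -0.99952607,  0.02725324],
       [-0.99786055,  0.01254106, -0.06416417],
       [ 0.06379197, -0.0281134 , -0.99756715]]), 't': array([-83.88160966, 534.25280136, 923.56302796])}
```

View pics/scene0.png

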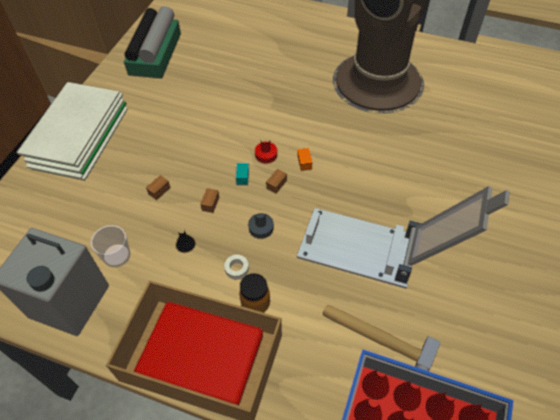

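View pics/top0.png

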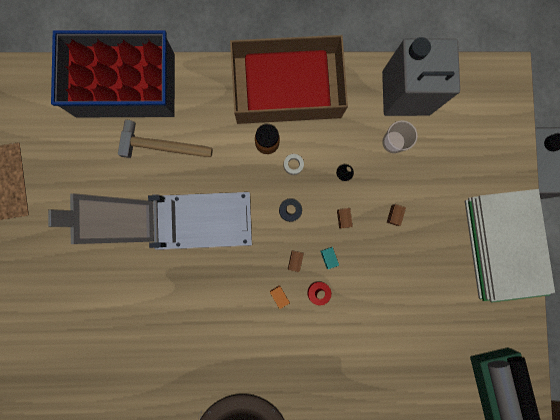

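```bash
cat > h.py <<'E'
from station import bot
import cv2,numpy as np
def cam(n,name=None):
    im=cv2.cvtColor(bot.camera(n),cv2.COLOR_RGB2BGR)
    if name: cv2.imwrite(f"pics/{name}.png",im)
    return im
def crop(im,x,y,w,h,s,name):
    c=cv2.resize(im[y:y+h,x:x+w],None,fx=s,fy=s,interpolation=cv2.INTER_CUBIC)
    for k in range(0,w,10): 
        cv2.line(c,(k*s,0),(k*s,6 if k%50 else 14),(255,255,255),1)
        if k%20==0: cv2.putText(c,str(x+k),(k*s,22),0,.35,(255,255,255))
    for k in range(0,h,10):
        cv2.line(c,(0,k*s),(6,k*s),(255,255,255),1)
        if k%20==0: cv2.putText(c,str(y+k),(8,k*s+4),0,.35,(255,255,255))
    cv2.imwrite(f"pics/{name}.png",c)
C={n:bot.calibration(n) for n in("scene","top")}
def back(n,u,v,z):
    c=C[n];R=c['R'];t=c['t'];d=R.T@np.array([(u-c['cx'])/c['fx'],(v-c['cy'])/c['fy'],1]);o=-R.T@t
    return o+d*(z-o[2])/d[2]
def proj(n,X):
    c=C[n];p=c['R']@np.array(X,float)+c['t'];return np.array([c['fx']*p[0]/p[2]+c['cx'],c['fy']*p[1]/p[2]+c['cy']])
def tri(d):
    A=[];b=[]
    for n,(u,v) in d.items():
        c=C[n];R=c['R'];t=c['t']
        for k,(q,f,cc) in enumerate(((u,'fx','cx'),(v,'fy','cy'))):
            a=(q-c[cc])/c[f];A.append(R[k]-a*R[2]);b.append(a*t[2]-t[k])
    s=np.linalg.lstsq(np.array(A),np.array(b),rcond=None);return s[0]
E
python3 - <<'E'
from h import *
t=cv2.imread("pics/top0.png");s=cv2.imread("pics/scene0.png")
crop(t,260,190,160,120,5,"c1");crop(t,40,180,220,80,3,"c2");crop(s,140,130,180,110,4,"c3");crop(s,290,170,230,120,3,"c4")
E
```

```text
(no output)
```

View pics/c1.png

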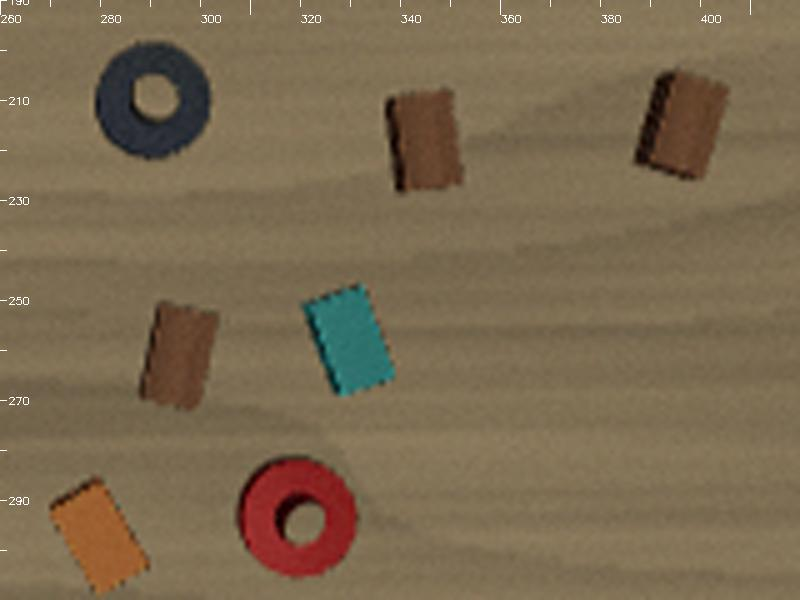

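View pics/c2.png

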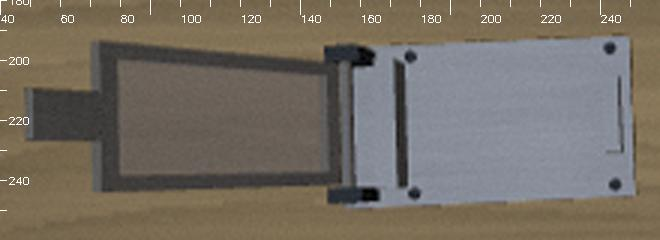

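View pics/c3.png

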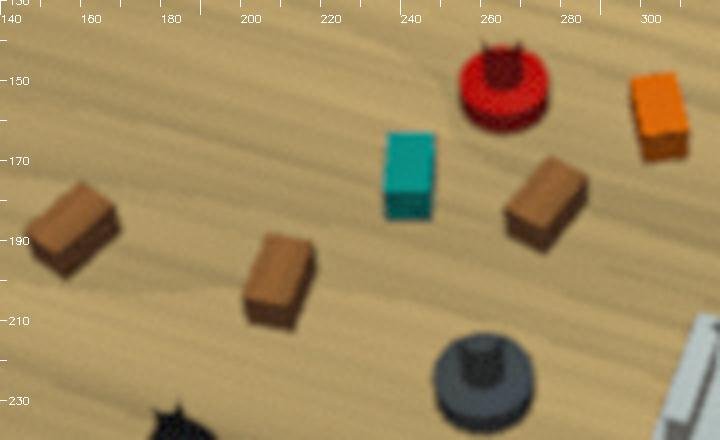

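View pics/c4.png

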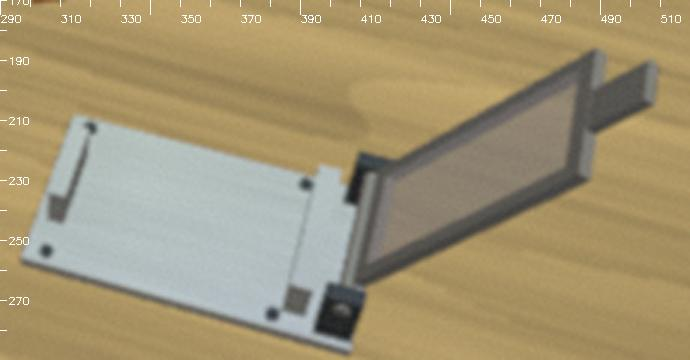

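Run:
```python
from h import *
from scipy.optimize import least_squares
f=lambda x,y:(260+x/5,190+y/5)
for nm,cs in dict(A=[(392,97),(452,88),(463,184),(402,190)],B=[(678,70),(728,87),(698,180),(648,165)],C=[(162,302),(218,314),(190,409),(140,397)]).items():
    P=np.array([back("top",*f(*c),28)[:2] for c in cs])
    l=((P[3]-P[0])+(P[2]-P[1]))/2; print(nm,P.mean(0).round(1),"long ang",np.degrees(np.arctan2(l[1],l[0])).round(1),"len",np.linalg.norm(l).round(1),"wid",np.linalg.norm((P[1]-P[0]+P[2]-P[3])/2).round(1), "scene",proj("scene",[*P.mean(0),28]).round(1))
c2=lambda x,y:(40+x/3,180+y/3);c4=lambda x,y:(290+x/3,170+y/3)
obs=[("top",(65,-116,12),c2(628,38)),("top",(-65,-116,12),c2(634,193)),("top",(-65,116,12),c2(347,208)),
("scene",(65,-116,12),c4(22,260)),("scene",(-65,-116,12),c4(78,116)),("scene",(65,116,12),c4(350,343)),
("top",(50,65,48),c2(395,60)),("top",(-50,65,48),c2(400,187))]
def X(p,q): c,s=np.cos(p[2]),np.sin(p[2]);return [p[0]+c*q[0]-s*q[1],p[1]+s*q[0]+c*q[1],q[2]]
r=lambda p:np.concatenate([proj(n,X(p,q))-o for n,q,o in obs])
s=least_squares(r,[600,150,0],loss='soft_l1');print(s.x,np.degrees(s.x[2]));print(r(s.x).reshape(-1,2).round(1))
# weight foot z=20 center
print("weight",back("top",260+153/5,190+100/5,20),back("scene",140+484/4,130+380/4,18))
print(np.array([back("top",*c2(*q),12) for q in[(410,56),(610,48),(414,193),(615,184)]]))
```

```text
A [ 522.9 -253.4] long ang -175.1 len 45.5 wid 29.4 scene [209.8 196.4]
B [ 528.1 -379.6] long ang 160.4 len 47.9 wid 25.3 scene [158.1 183.1]
C [ 422.1 -131.9] long ang 164.2 len 46.3 wid 25.8 scene [277.1 177.4]
[5.22531466e+02 8.89967193e+01 3.91904302e-02] 2.245446248606652
[[ 0.3 -1.6]
 [ 0.9  0.4]
 [-0.5  0.6]
 [-0.3 -0.9]
 [-1.8 -1.3]
 [ 1.1  1.6]
 [-0.5 -0.6]
 [-0.6  0.3]]
weight [ 544.12823677 -122.81547493   20.        ] [ 549.31281847 -121.58894538   18.        ]
[[575.52778976 151.52591561  12.        ]
 [580.19019925  -9.08363618  12.        ]
 [465.56505985 148.1214209   12.        ]
 [470.42584278 -12.13047047  12.        ]]
```

Request:
{"name": "drive_tool", "arguments": {"plan": [{"travel":[1.15,-3.98,0],"rotation":[0,0,-0.083],"hand":6.2},{"travel":[1.15,-3.98,0],"rotation":[0,0,-0.083],"hand":6.2},{"travel":[1.15,-3.98,0],"rotation":[0,0,-0.083],"hand":6.2},{"travel":[1.15,-3.98,0],"rotation":[0,0,-0.083],"hand":6.2},{"travel":[1.15,-3.98,0],"rotation":[0,0,-0.083],"hand":6.2},{"travel":[1.15,-3.98,0],"rotation":[0,0,-0.083],"hand":6.2},{"travel":[1.15,-3.98,0],"rotation":[0,0,-0.083],"hand":6.2},{"travel":[1.15,-3.98,0],"rotation":[0,0,-0.083],"hand":6.2},{"travel":[1.15,-3.98,0],"rotation":[0,0,-0.083],"hand":6.2},{"travel":[1.15,-3.98,0],"rotation":[0,0,-0.083],"hand":6.2}]}}

```text
t: 0.93
ee_pos: [321.5, 188.2, 249.2]
tcp_rot: [-3.134, -0.004, 1.937]
wrist_force: [2.1, -0.6, -0.4]
width: 0.728
```

Request:
{"name": "drive_tool", "arguments": {"plan": [{"travel":[1.1,-3.6,-1.0],"rotation":[0,0,-0.08],"hand":6.2},{"travel":[1.1,-3.6,-1.0],"rotation":[0,0,-0.08],"hand":6.2},{"travel":[1.1,-3.6,-1.0],"rotation":[0,0,-0.08],"hand":6.2},{"travel":[1.1,-3.6,-1.5],"rotation":[0,0,-0.08],"hand":6.2},{"travel":[1.1,-3.6,-1.5],"rotation":[0,0,-0.08],"hand":6.2},{"travel":[1.1,-3.6,-1.5],"rotation":[0,0,-0.08],"hand":6.2},{"travel":[1.1,-3.6,-1.5],"rotation":[0,0,-0.08],"hand":6.2},{"travel":[1.1,-3.6,-1.5],"rotation":[0,0,-0.08],"hand":6.2},{"travel":[1.1,-3.0,-1.0],"rotation":[0,0,0],"hand":6.2},{"travel":[0,0,0],"rotation":[0,0,0],"hand":6.2}]}}

```text
t: 1.77
ee_pos: [421.3, -150.8, 133.0]
tcp_rot: [3.136, -0.006, 1.252]
wrist_force: [-0.7, 0.1, 0.5]
width: 0.729
```

Request:
{"name": "drive_tool", "arguments": {"plan": [{"travel":[0.1,1.9,-2.5],"rotation":[0,0,0.035],"hand":6.2},{"travel":[0,0,-2.5],"hand":6.2,"rotation":[0,0,0]},{"travel":[0,0,0],"hand":6.2,"rotation":[0,0,0]}]}}

```text
t: 2.02
ee_pos: [422.4, -135.1, 81.2]
tcp_rot: [3.135, -0.004, 1.281]
wrist_force: [-0.3, -0.5, 0.1]
width: 0.727
```

Run:
```python
from h import *
o=bot.get_obs();print(o['ee_pos'],o['tcp_rot'])
t=cam("top","top1");s=cam("scene","scene1")
a=np.zeros((600,800,3),np.uint8)
crop(t,230,170,200,150,4,"c1");crop(s,130,120,200,150,4,"c3")
```

```text
[ 422.41060748 -135.07428646   81.24162546] [ 3.13505534 -0.00365885  1.28091254]
```

View pics/c1.png

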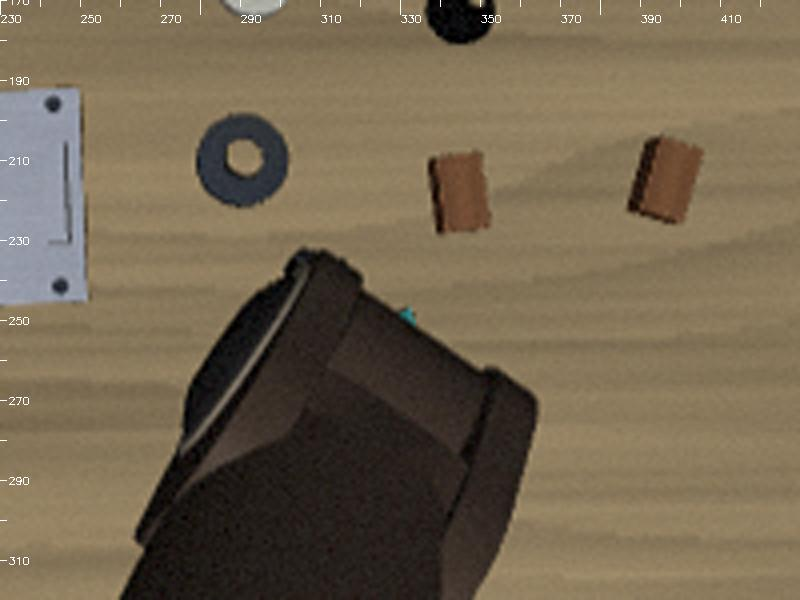

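View pics/c3.png

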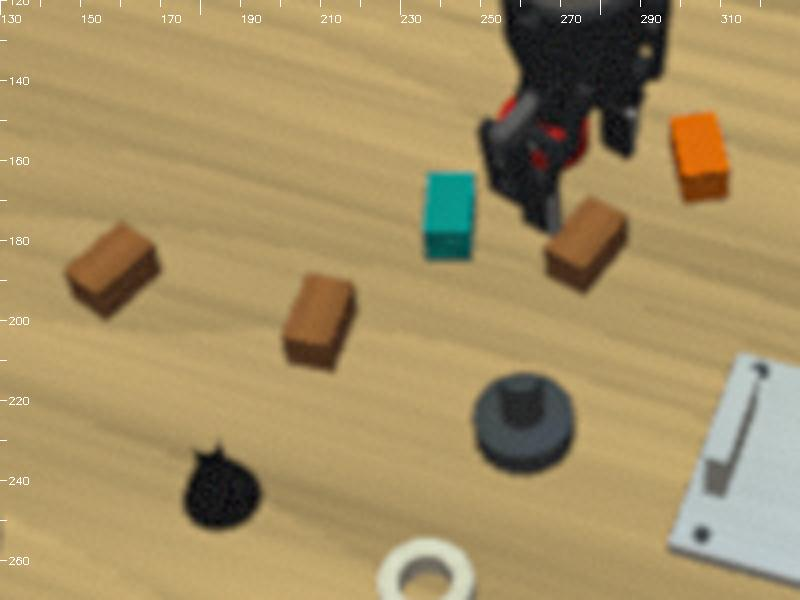

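Request:
{"name": "drive_tool", "arguments": {"plan": [{"travel":[0,0.3,-1.8],"hand":6.2,"rotation":[0.006,0,0]},{"travel":[0,0,-1.8],"hand":6.2,"rotation":[0,0,0]},{"travel":[0,0,-1.0],"hand":6.2,"rotation":[0,0,0]},{"travel":[0,0,0],"hand":6.2,"rotation":[0,0,0]}]}}

```text
t: 2.45
ee_pos: [427.4, -131.6, 42.2]
tcp_rot: [3.126, -0.014, 1.283]
wrist_force: [0.2, 0.7, 0.2]
width: 0.726
```

Run:
```python
from h import *
o=bot.get_obs();print(o['ee_pos'],o['tcp_rot'],o['wrist_force'])
s=cam("scene","scene1")
crop(s,230,120,100,75,8,"c3")
```

```text
[ 427.42481387 -131.6074232    42.17512288] [ 3.12626012 -0.01355569  1.28279223] [0.19973851 0.67546381 0.15688012]
```

View pics/c3.png

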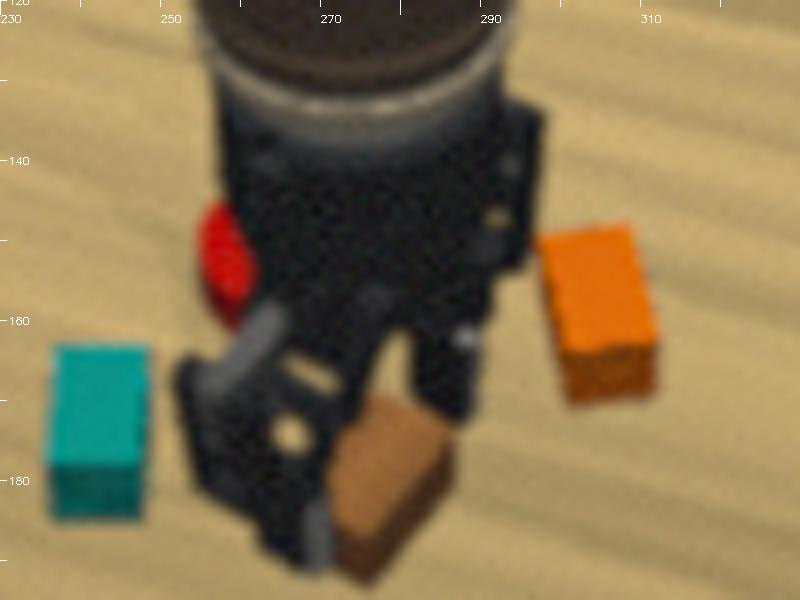

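```bash
cat >> h.py <<'E'
from scipy.spatial.transform import Rotation as Ro
def to(x,y,z,yaw,roll=np.pi,pitch=0):
    o=bot.get_obs();A=Ro.from_euler('xyz',o['tcp_rot']);B=Ro.from_euler('xyz',[roll,pitch,yaw])
    print('t',round(o['t'],1),'at',o['ee_pos'].round(1),'rot',o['tcp_rot'].round(3),'F',o['wrist_force'].round(1),'w',round(o['width']*85.4,1))
    print('d cm',((np.array([x,y,z])-o['ee_pos'])/10).round(2),'turn',(B*A.inv()).as_rotvec().round(3))
E
python3 - <<'E'
from h import *
to(422.1,-131.9,31,1.285);print(bot.get_obs()['joint_pos'].round(2))
E
```

```text
t 2.5 at [ 427.8 -131.8   42.9] rot [ 3.126 -0.014  1.283] F [-0.8 -0.3 -0.3] w 62.1
d cm [-0.57 -0.01 -1.19] turn [-0.009  0.019  0.003]
[-0.21  0.48  0.51  2.24 -0.51  0.51  0.41]
```

Request:
{"name": "drive_tool", "arguments": {"plan": [{"travel":[-0.3,0,-0.6],"hand":6.2,"rotation":[-0.005,0.01,0]},{"travel":[-0.3,0,-0.6],"hand":6.2,"rotation":[-0.005,0.01,0]},{"travel":[0,0,0],"hand":6.2,"rotation":[0,0,0]}]}}

```text
t: 2.75
ee_pos: [423.0, -132.0, 32.9]
tcp_rot: [3.139, 0.002, 1.282]
wrist_force: [0.0, 0.1, 1.5]
width: 0.728
```

Run:
```python
from h import *
to(422.1,-131.9,31,1.285)
```

```text
t 2.8 at [ 423.  -132.    32.9] rot [3.139e+00 2.000e-03 1.282e+00] F [0.  0.1 1.5] w 62.1
d cm [-0.09  0.01 -0.19] turn [0.002 0.002 0.003]
```

Request:
{"name": "drive_tool", "arguments": {"plan": [{"travel":[0,0,0],"hand":3.8,"rotation":[0,0,0]},{"travel":[0,0,0],"hand":3.8,"rotation":[0,0,0]},{"travel":[0,0,0],"hand":3.8,"rotation":[0,0,0]},{"travel":[0,0,0],"hand":3.8,"rotation":[0,0,0]}], "squeeze": 40}}

```text
t: 3.08
ee_pos: [423.4, -131.8, 34.0]
tcp_rot: [3.138, 0.002, 1.283]
wrist_force: [-0.2, -0.1, -0.4]
width: 0.533
```

Request:
{"name": "drive_tool", "arguments": {"plan": [{"travel":[0,0,2.0],"hand":3.8,"rotation":[0,0,0]},{"travel":[0,0,3.0],"hand":3.8,"rotation":[0,0,0]},{"travel":[0.6,1.5,3.0],"hand":3.8,"rotation":[0,0,0]},{"travel":[1.3,3.6,0],"hand":3.8,"rotation":[0,0,0.045]},{"travel":[1.3,3.6,0],"hand":3.8,"rotation":[0,0,0.045]},{"travel":[1.3,3.6,0],"hand":3.8,"rotation":[0,0,0.045]},{"travel":[1.3,3.6,0],"hand":3.8,"rotation":[0,0,0.045]},{"travel":[1.3,3.6,0],"hand":3.8,"rotation":[0,0,0.045]},{"travel":[1.3,3.6,0],"hand":3.8,"rotation":[0,0,0.045]},{"travel":[0,0,0],"hand":3.8,"rotation":[0,0,0.045]}]}}

```text
t: 3.92
ee_pos: [508.4, 108.5, 120.1]
tcp_rot: [3.134, -0.0, 1.6]
wrist_force: [0.1, 0.3, -0.8]
width: 0.533
```

Run:
```python
from h import *
to(521.2,128,60,1.605)
```

```text
t 3.9 at [508.4 108.5 120.1] rot [ 3.134 -0.     1.6  ] F [ 0.1  0.3 -0.8] w 45.6
d cm [ 1.28  1.95 -6.01] turn [-0.     0.008  0.005]
```

Request:
{"name": "drive_tool", "arguments": {"plan": [{"travel":[1.3,1.9,0],"hand":3.8,"rotation":[0,0.008,0.005]},{"travel":[0,0,-2.5],"hand":3.8,"rotation":[0,0,0]},{"travel":[0,0,-2.5],"hand":3.8,"rotation":[0,0,0]},{"travel":[0,0,-1.0],"hand":3.8,"rotation":[0,0,0]},{"travel":[0,0,0],"hand":3.8,"rotation":[0,0,0]}]}}

```text
t: 4.33
ee_pos: [523.0, 133.9, 59.0]
tcp_rot: [3.139, -0.003, 1.617]
wrist_force: [-0.1, -0.6, -0.7]
width: 0.533
```

Run:
```python
from h import *
to(521.2,128,46,1.605)
t=cam("top","top2");s=cam("scene","scene2")
crop(s,290,170,130,120,5,"c3");crop(t,130,180,130,80,6,"c1")
```

```text
t 4.3 at [523.  133.9  59. ] rot [ 3.139e+00 -3.000e-03  1.617e+00] F [-0.1 -0.6 -0.7] w 45.5
d cm [-0.18 -0.59 -1.3 ] turn [-0.003  0.003 -0.012]
```

View pics/c3.png

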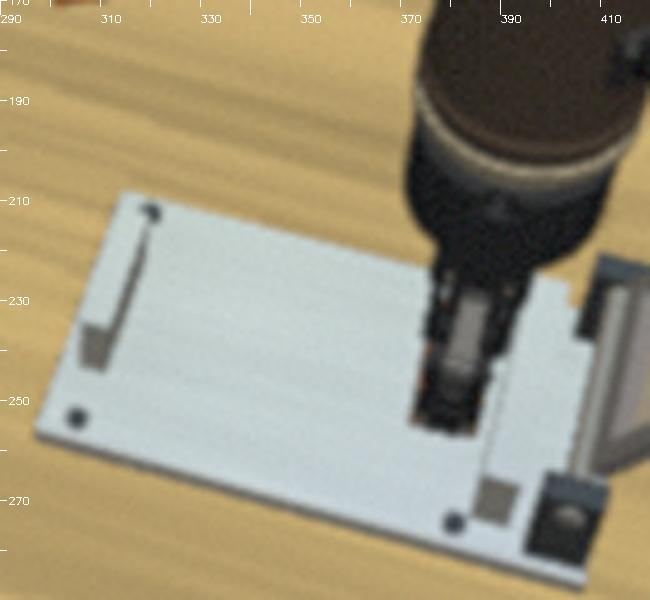

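View pics/c1.png

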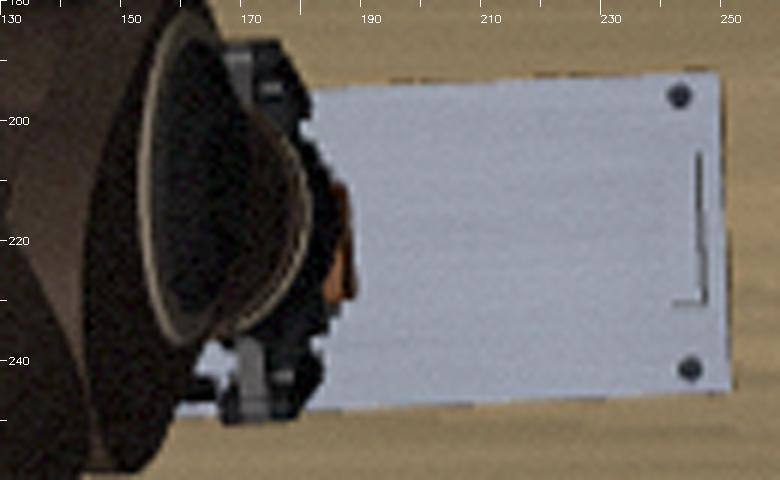

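Request:
{"name": "drive_tool", "arguments": {"plan": [{"travel":[-0.15,-0.6,-0.5],"hand":3.8,"rotation":[0,0,-0.012]},{"travel":[0,0,-0.5],"hand":3.8,"rotation":[0,0,0]},{"travel":[0,0,-0.2],"hand":3.8,"rotation":[0,0,0]},{"travel":[0,0,0],"hand":3.8,"rotation":[0,0,0]}]}}

```text
t: 4.77
ee_pos: [524.0, 125.9, 51.2]
tcp_rot: [3.132, -0.005, 1.6]
wrist_force: [0.1, -0.1, -2.0]
width: 0.534
```

Run:
```python
from h import *
to(521.0,139,46,1.605)
```

```text
t 4.8 at [524.  125.9  51.2] rot [ 3.132 -0.005  1.6  ] F [ 0.1 -0.1 -2. ] w 45.6
d cm [-0.3   1.31 -0.52] turn [-0.005  0.009  0.005]
```

Request:
{"name": "drive_tool", "arguments": {"plan": [{"travel":[-0.3,0.3,-0.3],"hand":3.8,"rotation":[-0.005,0.009,0.005]},{"travel":[0,0.2,-0.2],"hand":3.8,"rotation":[0,0,0]},{"travel":[0,0,0],"hand":3.8,"rotation":[0,0,0]}]}}

```text
t: 5.02
ee_pos: [521.3, 131.2, 46.8]
tcp_rot: [3.141, -0.0, 1.604]
wrist_force: [-0.0, -0.5, -0.3]
width: 0.531
```

Run:
```python
from h import *
to(521.0,139,46,1.605)
```

```text
t 5.0 at [521.3 131.2  46.8] rot [ 3.141 -0.     1.604] F [-0.  -0.5 -0.3] w 45.3
d cm [-0.03  0.78 -0.08] turn [-0.     0.001  0.001]
```

Request:
{"name": "drive_tool", "arguments": {"plan": [{"travel":[0,0.3,-0.1],"hand":3.8,"rotation":[0,0,0]},{"travel":[0,0.3,0],"hand":3.8,"rotation":[0,0,0]},{"travel":[0,0,0],"hand":3.8,"rotation":[0,0,0]}]}}

```text
t: 5.27
ee_pos: [521.3, 138.4, 45.7]
tcp_rot: [3.141, -0.001, 1.605]
wrist_force: [0.1, 1.2, -1.0]
width: 0.538
```

Request:
{"name": "drive_tool", "arguments": {"plan": [{"travel":[0,0.2,0],"hand":3.8,"rotation":[0,0,0]},{"travel":[0,0,0],"hand":3.8,"rotation":[0,0,0]}]}}

```text
t: 5.43
ee_pos: [521.3, 139.7, 45.7]
tcp_rot: [3.141, 0.001, 1.605]
wrist_force: [0.6, 0.5, -0.4]
width: 0.532
```

Request:
{"name": "drive_tool", "arguments": {"plan": [{"travel":[0,0.2,0],"hand":3.8,"rotation":[0,0,0]},{"travel":[0,0,0],"hand":3.8,"rotation":[0,0,0]}]}}

```text
t: 5.6
ee_pos: [521.3, 139.5, 45.7]
tcp_rot: [3.141, 0.003, 1.603]
wrist_force: [-0.1, -0.1, -0.9]
width: 0.529
```

Request:
{"name": "drive_tool", "arguments": {"plan": [{"travel":[0,0.3,0],"hand":3.8,"rotation":[0,0,0]}]}}

```text
t: 5.68
ee_pos: [521.3, 140.2, 45.7]
tcp_rot: [3.141, 0.006, 1.601]
wrist_force: [-1.8, -14.5, 3.2]
width: 0.524
```

Request:
{"name": "drive_tool", "arguments": {"plan": [{"travel":[0,0.3,0],"hand":3.8,"rotation":[0,0,0]}]}}

```text
t: 5.77
ee_pos: [521.3, 140.2, 45.7]
tcp_rot: [-3.141, 0.009, 1.598]
wrist_force: [-0.1, -11.9, 2.8]
width: 0.529
```

Request:
{"name": "drive_tool", "arguments": {"plan": [{"travel":[0,0.3,0],"hand":3.8,"rotation":[0,0,0]}]}}

```text
t: 5.85
ee_pos: [521.2, 140.3, 45.7]
tcp_rot: [-3.141, 0.012, 1.595]
wrist_force: [0.5, -10.2, 1.5]
width: 0.529
```

Request:
{"name": "drive_tool", "arguments": {"plan": [{"travel":[0,0,0],"hand":6.2,"rotation":[0,0,0]},{"travel":[0,0,0],"hand":6.2,"rotation":[0,0,0]},{"travel":[0,0,0],"hand":6.2,"rotation":[0,0,0]},{"travel":[0,0,2.5],"hand":6.2,"rotation":[0,-0.01,0]},{"travel":[0,0,3.5],"hand":6.2,"rotation":[0,0,0]},{"travel":[0,-3.5,2.0],"hand":6.2,"rotation":[0,0,0]},{"travel":[0,-4.0,0],"hand":6.2,"rotation":[0,0,0]},{"travel":[0,-4.0,0],"hand":6.2,"rotation":[0,0,0]},{"travel":[0,-4.0,0],"hand":6.2,"rotation":[0,0,0]},{"travel":[0,-4.0,0],"hand":6.2,"rotation":[0,0,0]}]}}

```text
t: 6.68
ee_pos: [522.1, -42.7, 129.7]
tcp_rot: [3.128, 0.004, 1.623]
wrist_force: [0.8, -0.0, -0.0]
width: 0.726
```

Run:
```python
from h import *
to(522.9,-253.4,90,1.57+.085)
t=cam("top","top2");s=cam("scene","scene2")
crop(s,290,170,130,120,5,"c3");crop(t,130,180,130,80,6,"c1");crop(t,260,190,160,80,5,"c2")
```

```text
t 6.7 at [522.1 -42.7 129.7] rot [3.128 0.004 1.623] F [ 0.8 -0.  -0. ] w 62.0
d cm [  0.08 -21.07  -3.97] turn [0.003 0.014 0.032]
```

View pics/c3.png

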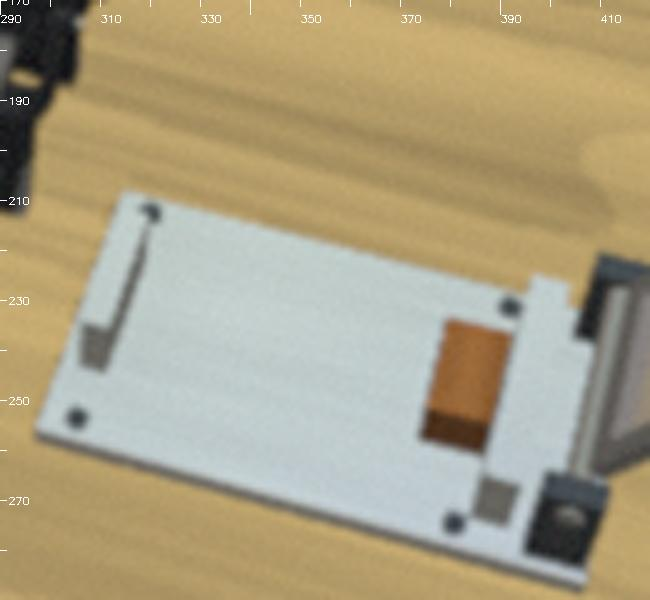

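View pics/c1.png

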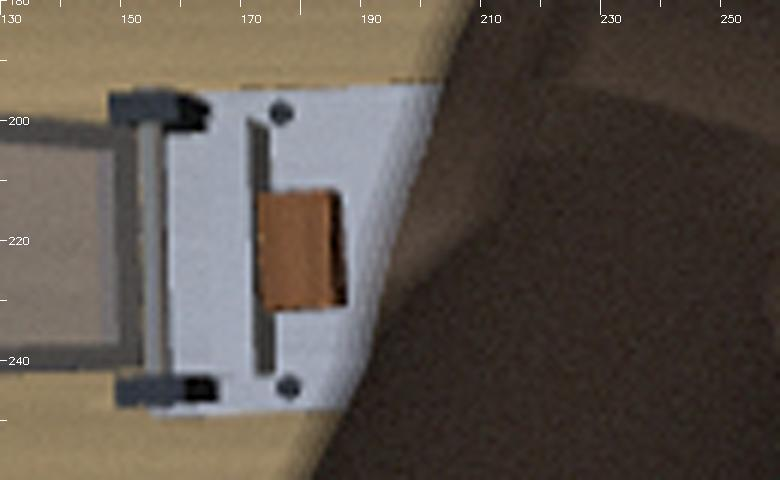

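View pics/c2.png

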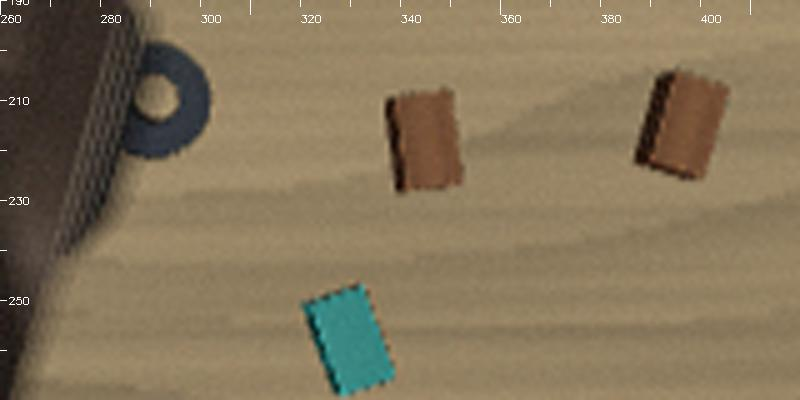

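Request:
{"name": "drive_tool", "arguments": {"plan": [{"travel":[0,-3.8,0],"hand":6.2,"rotation":[0,0.014,0.016]},{"travel":[0,-3.8,0],"hand":6.2,"rotation":[0,0,0.016]},{"travel":[0,-3.8,0],"hand":6.2,"rotation":[0,0,0]},{"travel":[0,-3.8,0],"hand":6.2,"rotation":[0,0,0]},{"travel":[0,-3.3,-1.5],"hand":6.2,"rotation":[0,0,0]},{"travel":[0,0,-3.0],"hand":6.2,"rotation":[0,0,0]},{"travel":[0,0,0],"hand":6.2,"rotation":[0,0,0]}]}}

```text
t: 7.37
ee_pos: [525.8, -232.9, 86.1]
tcp_rot: [3.133, 0.004, 1.655]
wrist_force: [-1.1, 2.1, -0.2]
width: 0.728
```

Run:
```python
from h import *
to(522.9,-253.4,34,1.57+.085)
```

```text
t 7.4 at [ 525.8 -232.9   86.1] rot [3.133 0.004 1.655] F [-1.1  2.1 -0.2] w 62.2
d cm [-0.29 -2.05 -5.21] turn [0.003 0.009 0.   ]
```

Request:
{"name": "drive_tool", "arguments": {"plan": [{"travel":[-0.3,-2.05,0],"hand":6.2,"rotation":[0.003,0.009,0]},{"travel":[0,0,-1.5],"hand":6.2,"rotation":[0,0,0]},{"travel":[0,0,-1.0],"hand":6.2,"rotation":[0,0,0]},{"travel":[0,0,0],"hand":6.2,"rotation":[0,0,0]}]}}

```text
t: 7.7
ee_pos: [525.0, -251.0, 61.9]
tcp_rot: [3.141, -0.003, 1.657]
wrist_force: [-0.8, 0.8, 0.2]
width: 0.725
```

Run:
```python
from h import *
to(522.9,-253.4,34,1.57+.085)
```

```text
t 7.7 at [ 525.  -251.    61.9] rot [ 3.141e+00 -3.000e-03  1.657e+00] F [-0.8  0.8  0.2] w 61.9
d cm [-0.21 -0.24 -2.79] turn [-0.003  0.001 -0.002]
```

Request:
{"name": "drive_tool", "arguments": {"plan": [{"travel":[-0.2,-0.25,-1.0],"hand":6.2,"rotation":[0,0,0]},{"travel":[0,0,-1.0],"hand":6.2,"rotation":[0,0,0]},{"travel":[0,0,-0.6],"hand":6.2,"rotation":[0,0,0]},{"travel":[0,0,0],"hand":6.2,"rotation":[0,0,0]}]}}

```text
t: 8.03
ee_pos: [525.1, -249.8, 35.5]
tcp_rot: [3.138, -0.004, 1.662]
wrist_force: [-0.2, 0.1, -0.7]
width: 0.727
```

Run:
```python
from h import *
to(522.9,-253.4,34,1.57+.085)
s=cam("scene","scene3");crop(s,170,150,80,70,8,"c3")
```

```text
t 8.0 at [ 525.1 -249.8   35.5] rot [ 3.138 -0.004  1.662] F [-0.2  0.1 -0.7] w 62.0
d cm [-0.22 -0.36 -0.15] turn [-0.004  0.003 -0.007]
```

View pics/c3.png

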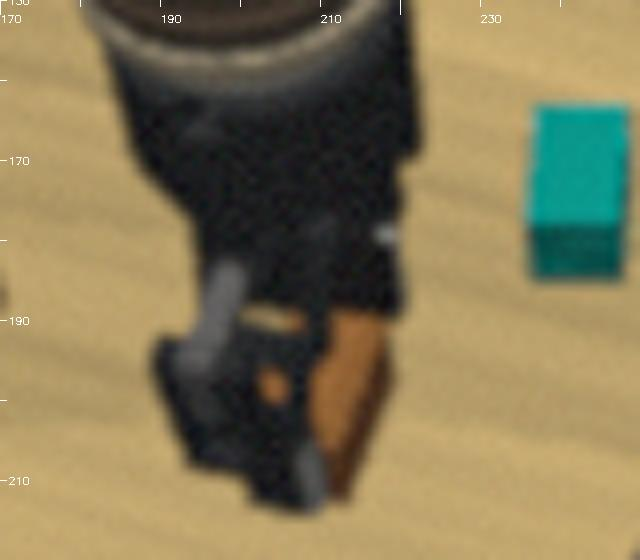

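Request:
{"name": "drive_tool", "arguments": {"plan": [{"travel":[-0.2,-0.35,-0.1],"hand":6.2,"rotation":[0,0,-0.006]},{"travel":[0,0,0],"hand":6.2,"rotation":[0,0,0]},{"travel":[0,0,0],"hand":3.8,"rotation":[0,0,0]},{"travel":[0,0,0],"hand":3.8,"rotation":[0,0,0]},{"travel":[0,0,0],"hand":3.8,"rotation":[0,0,0]},{"travel":[0,0,0],"hand":3.8,"rotation":[0,0,0]}]}}

```text
t: 8.58
ee_pos: [524.0, -254.1, 36.4]
tcp_rot: [3.136, -0.003, 1.656]
wrist_force: [-0.6, 0.3, -1.8]
width: 0.526
```

Run:
```python
from h import *
to(522,100,110,1.605)
```

```text
t 8.6 at [ 524.  -254.1   36.4] rot [ 3.136e+00 -3.000e-03  1.656e+00] F [-0.6  0.3 -1.8] w 45.0
d cm [-0.2  35.41  7.36] turn [-0.003  0.006 -0.051]
```

Request:
{"name": "drive_tool", "arguments": {"plan": [{"travel":[0,0,2.0],"hand":3.8,"rotation":[0,0,0]},{"travel":[0,0,3.3],"hand":3.8,"rotation":[0,0,0]},{"travel":[0,0,3.3],"hand":3.8,"rotation":[0,0,0]},{"travel":[0,3.8,0],"hand":3.8,"rotation":[0,0.006,-0.01]},{"travel":[0,3.8,0],"hand":3.8,"rotation":[0,0,-0.01]},{"travel":[0,3.8,0],"hand":3.8,"rotation":[0,0,-0.01]},{"travel":[0,3.8,0],"hand":3.8,"rotation":[0,0,-0.01]},{"travel":[0,3.8,0],"hand":3.8,"rotation":[0,0,0]},{"travel":[0,3.8,0],"hand":3.8,"rotation":[0,0,0]},{"travel":[0,3.8,0],"hand":3.8,"rotation":[0,0,0]}]}}

```text
t: 9.42
ee_pos: [520.7, 9.9, 128.4]
tcp_rot: [3.138, 0.001, 1.594]
wrist_force: [0.7, 1.1, -0.7]
width: 0.528
```

Run:
```python
from h import *
to(522,97,110,1.605)
```

```text
t 9.4 at [520.7   9.9 128.4] rot [3.138e+00 1.000e-03 1.594e+00] F [ 0.7  1.1 -0.7] w 45.1
d cm [ 0.13  8.71 -1.84] turn [0.001 0.004 0.011]
```

Request:
{"name": "drive_tool", "arguments": {"plan": [{"travel":[0.1,3.8,0],"hand":3.8,"rotation":[0,0.004,0.005]},{"travel":[0,3.0,-1.0],"hand":3.8,"rotation":[0,0,0.005]},{"travel":[0,0,-1.5],"hand":3.8,"rotation":[0,0,0]},{"travel":[0,0,-2.0],"hand":3.8,"rotation":[0,0,0]},{"travel":[0,0,-1.0],"hand":3.8,"rotation":[0,0,0]},{"travel":[0,0,0],"hand":3.8,"rotation":[0,0,0]}]}}

```text
t: 9.92
ee_pos: [520.9, 96.0, 72.8]
tcp_rot: [3.138, -0.005, 1.622]
wrist_force: [0.5, -0.4, 0.6]
width: 0.527
```

Run:
```python
from h import *
to(522.2,97,48.5,1.602)
```

```text
t 9.9 at [520.9  96.   72.8] rot [ 3.138 -0.005  1.622] F [ 0.5 -0.4  0.6] w 45.0
d cm [ 0.13  0.1  -2.43] turn [-0.006  0.003 -0.02 ]
```

Request:
{"name": "drive_tool", "arguments": {"plan": [{"travel":[0.1,0,-1.0],"hand":3.8,"rotation":[-0.005,0.003,-0.02]},{"travel":[0,0,-0.7],"hand":3.8,"rotation":[0,0,0]},{"travel":[0,0,0],"hand":3.8,"rotation":[0,0,0]}]}}

```text
t: 10.17
ee_pos: [522.6, 94.2, 55.4]
tcp_rot: [3.141, 0.0, 1.597]
wrist_force: [-0.5, 0.2, -1.4]
width: 0.523
```

Run:
```python
from h import *
to(522.2,100,48.5,1.602)
```

```text
t 10.2 at [522.6  94.2  55.4] rot [3.141 0.    1.597] F [-0.5  0.2 -1.4] w 44.6
d cm [-0.04  0.58 -0.69] turn [0.    0.001 0.005]
```

Request:
{"name": "drive_tool", "arguments": {"plan": [{"travel":[0,0.4,-0.5],"hand":3.8,"rotation":[0,0,0.005]},{"travel":[0,0.2,-0.2],"hand":3.8,"rotation":[0,0,0]},{"travel":[0,0,-0.1],"hand":3.8,"rotation":[0,0,0]}]}}

```text
t: 10.42
ee_pos: [523.7, 99.1, 47.6]
tcp_rot: [3.14, 0.0, 1.599]
wrist_force: [-5.6, -1.3, 21.5]
width: 0.529
```

Request:
{"name": "drive_tool", "arguments": {"plan": [{"travel":[0,0.3,0],"hand":3.8,"rotation":[0,0,0]},{"travel":[0,0.3,0],"hand":3.8,"rotation":[0,0,0]},{"travel":[0,0.3,0],"hand":3.8,"rotation":[0,0,0]}]}}

```text
t: 10.67
ee_pos: [524.3, 107.8, 48.4]
tcp_rot: [3.138, 0.0, 1.598]
wrist_force: [1.2, 0.6, -0.9]
width: 0.529
```

Request:
{"name": "drive_tool", "arguments": {"plan": [{"travel":[0,0.3,0],"hand":3.8,"rotation":[0,0,0]}]}}

```text
t: 10.75
ee_pos: [524.4, 111.1, 48.5]
tcp_rot: [3.138, 0.0, 1.598]
wrist_force: [-1.0, -0.3, -1.1]
width: 0.526
```

Request:
{"name": "drive_tool", "arguments": {"plan": [{"travel":[0,0.3,0],"hand":3.8,"rotation":[0,0,0]}]}}

```text
t: 10.83
ee_pos: [524.5, 112.4, 48.5]
tcp_rot: [3.138, 0.003, 1.597]
wrist_force: [0.4, -15.0, 0.5]
width: 0.531
```

Request:
{"name": "drive_tool", "arguments": {"plan": [{"travel":[-0.25,0,0],"hand":3.8,"rotation":[0,0,0]},{"travel":[0,0.2,0],"hand":3.8,"rotation":[0,0,0]},{"travel":[0,0.3,0],"hand":3.8,"rotation":[0,0,0]}]}}

```text
t: 11.08
ee_pos: [521.9, 112.4, 48.6]
tcp_rot: [3.138, 0.009, 1.595]
wrist_force: [0.2, -13.9, 2.3]
width: 0.53
```

Request:
{"name": "drive_tool", "arguments": {"plan": [{"travel":[0,0,0],"hand":6.2,"rotation":[0,0,0]},{"travel":[0,0,0],"hand":6.2,"rotation":[0,0,0]},{"travel":[0,0,0],"hand":6.2,"rotation":[0,0,0]},{"travel":[0,0,2.5],"hand":6.2,"rotation":[0,-0.01,0]},{"travel":[0,0,3.5],"hand":6.2,"rotation":[0,0,0]},{"travel":[0,-3.5,2.0],"hand":6.2,"rotation":[0,0,0]},{"travel":[0,-4.0,0],"hand":6.2,"rotation":[0,0,0]},{"travel":[0,-4.0,0],"hand":6.2,"rotation":[0,0,-0.04]},{"travel":[0,-4.0,0],"hand":6.2,"rotation":[0,0,-0.04]},{"travel":[0,-4.0,0],"hand":6.2,"rotation":[0,0,-0.04]}]}}

```text
t: 11.92
ee_pos: [522.6, -71.4, 132.6]
tcp_rot: [3.125, 0.002, 1.499]
wrist_force: [2.0, 0.1, 0.0]
width: 0.725
```

Request:
{"name": "drive_tool", "arguments": {"plan": [{"travel":[0,-4.0,0],"hand":6.2,"rotation":[0,0,-0.04]},{"travel":[0,-4.0,0],"hand":6.2,"rotation":[0,0,-0.04]},{"travel":[0,-4.0,0],"hand":6.2,"rotation":[0,0,-0.04]},{"travel":[0,-4.0,0],"hand":6.2,"rotation":[0,0,-0.04]},{"travel":[0,-4.0,0],"hand":6.2,"rotation":[0,0,-0.04]},{"travel":[0,-3.5,0],"hand":6.2,"rotation":[0,0,-0.04]},{"travel":[0,0,0],"hand":6.2,"rotation":[0,0,0]}]}}

```text
t: 12.5
ee_pos: [522.5, -321.8, 135.4]
tcp_rot: [3.116, 0.0, 1.244]
wrist_force: [-0.3, -1.0, 0.6]
width: 0.726
```

Run:
```python
from h import *
to(528.1,-379.6,80,1.229)
t=cam("top","top4");s=cam("scene","scene4")
crop(s,290,170,130,120,5,"c3");crop(t,130,180,130,80,6,"c1");crop(s,100,150,130,80,6,"c2")
```

```text
t 12.5 at [ 522.5 -321.8  135.4] rot [3.116 0.    1.244] F [-0.3 -1.   0.6] w 62.0
d cm [ 0.56 -5.78 -5.54] turn [ 0.009  0.024 -0.015]
```

View pics/c3.png

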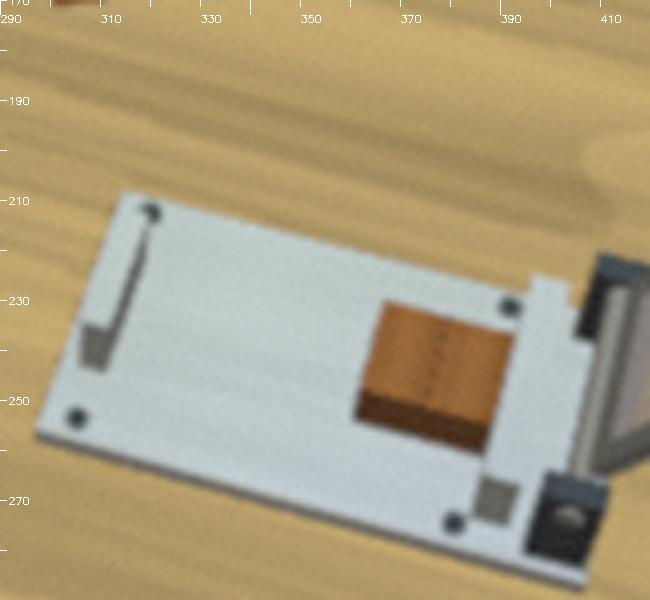

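View pics/c1.png

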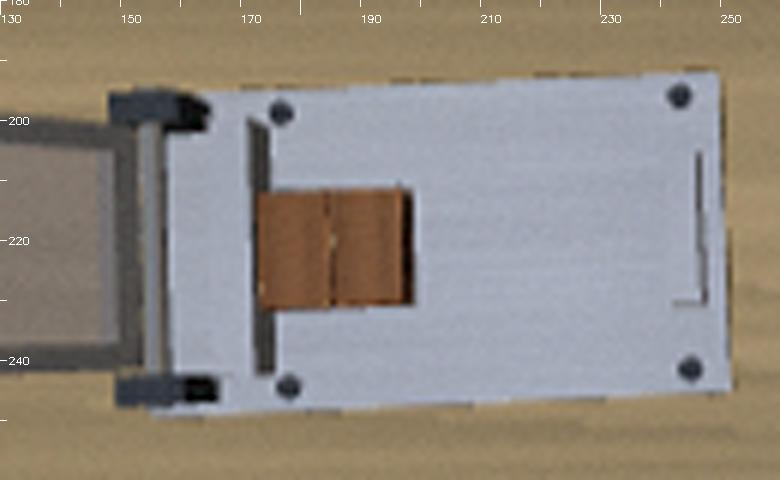

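View pics/c2.png

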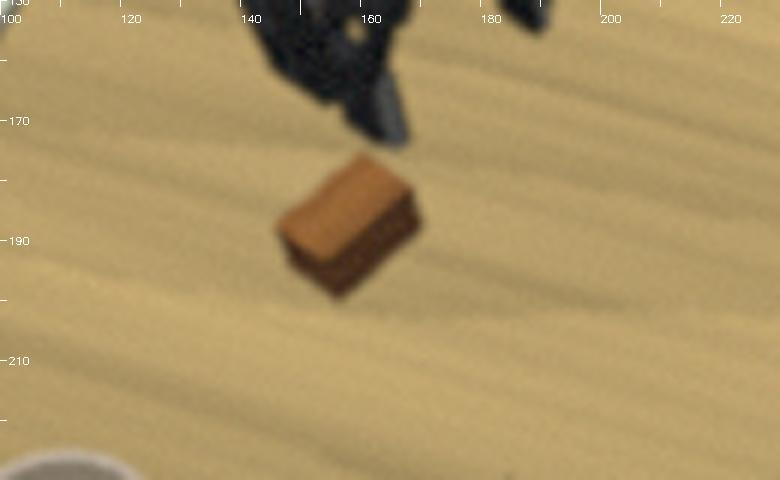

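Request:
{"name": "drive_tool", "arguments": {"plan": [{"travel":[0.3,-3.0,0],"hand":6.2,"rotation":[0.009,0.024,0]},{"travel":[0.2,-2.8,-2.0],"hand":6.2,"rotation":[0,0,0]},{"travel":[0,0,-3.0],"hand":6.2,"rotation":[0,0,0]},{"travel":[0,0,-1.5],"hand":6.2,"rotation":[0,0,0]},{"travel":[0,0,0],"hand":6.2,"rotation":[0,0,0]}]}}

```text
t: 13.02
ee_pos: [534.7, -363.5, 67.2]
tcp_rot: [-3.139, -0.014, 1.266]
wrist_force: [-0.1, 0.9, 0.1]
width: 0.727
```

Run:
```python
from h import *
to(528.1,-379.6,34,1.229)
```

```text
t 13.0 at [ 534.7 -363.5   67.2] rot [-3.139 -0.014  1.266] F [-0.1  0.9  0.1] w 62.1
d cm [-0.66 -1.61 -3.32] turn [-0.014  0.003 -0.037]
```

Request:
{"name": "drive_tool", "arguments": {"plan": [{"travel":[-0.65,-1.6,0],"hand":6.2,"rotation":[-0.014,0.003,-0.037]},{"travel":[0,0,0],"hand":6.2,"rotation":[0,0,0]}]}}

```text
t: 13.18
ee_pos: [529.3, -376.0, 66.8]
tcp_rot: [-3.139, -0.002, 1.232]
wrist_force: [-1.6, -1.9, 0.3]
width: 0.73
```

Run:
```python
from h import *
to(528.1,-379.6,34,1.229)
```

```text
t 13.2 at [ 529.3 -376.    66.8] rot [-3.139e+00 -2.000e-03  1.232e+00] F [-1.6 -1.9  0.3] w 62.3
d cm [-0.12 -0.36 -3.28] turn [-0.003 -0.002 -0.003]
```

Request:
{"name": "drive_tool", "arguments": {"plan": [{"travel":[-0.1,-0.4,-1.0],"hand":6.2,"rotation":[0,0,-0.003]},{"travel":[-0.1,-0.1,-1.0],"hand":6.2,"rotation":[0,0,0]},{"travel":[-0.1,-0.1,-1.0],"hand":6.2,"rotation":[0,0,0]},{"travel":[0,0,0],"hand":6.2,"rotation":[0,0,0]}]}}

```text
t: 13.52
ee_pos: [529.0, -380.2, 37.5]
tcp_rot: [3.139, -0.003, 1.233]
wrist_force: [-0.9, 0.0, -0.1]
width: 0.727
```

Run:
```python
from h import *
to(528.1,-379.6,34,1.229)
s=cam("scene","scene3");crop(s,120,140,80,70,8,"c3")
```

```text
t 13.5 at [ 529.  -380.2   37.5] rot [ 3.139e+00 -3.000e-03  1.233e+00] F [-0.9  0.  -0.1] w 62.1
d cm [-0.09  0.06 -0.35] turn [-0.002  0.003 -0.004]
```

View pics/c3.png

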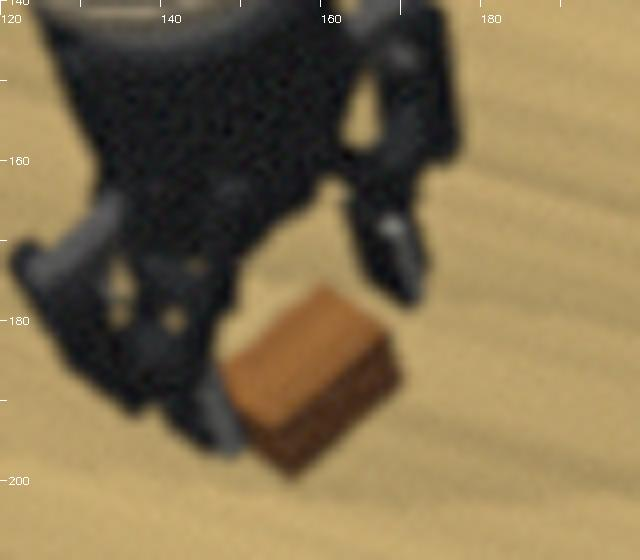

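Request:
{"name": "drive_tool", "arguments": {"plan": [{"travel":[-0.1,0,-0.3],"hand":6.2,"rotation":[0,0,0]},{"travel":[0,0,0],"hand":6.2,"rotation":[0,0,0]},{"travel":[0,0,0],"hand":3.8,"rotation":[0,0,0]},{"travel":[0,0,0],"hand":3.8,"rotation":[0,0,0]},{"travel":[0,0,0],"hand":3.8,"rotation":[0,0,0]},{"travel":[0,0,0],"hand":3.8,"rotation":[0,0,0]}]}}

```text
t: 14.07
ee_pos: [529.1, -380.6, 36.3]
tcp_rot: [3.137, -0.003, 1.233]
wrist_force: [-0.5, -0.5, -0.5]
width: 0.526
```

Request:
{"name": "drive_tool", "arguments": {"plan": [{"travel":[0,0,2.0],"hand":3.8,"rotation":[0,0,0]},{"travel":[0,0,3.3],"hand":3.8,"rotation":[0,0,0]},{"travel":[0,0,3.3],"hand":3.8,"rotation":[0,0,0]},{"travel":[0,3.9,0],"hand":3.8,"rotation":[0,0,0.04]},{"travel":[0,3.9,0],"hand":3.8,"rotation":[0,0,0.04]},{"travel":[0,3.9,0],"hand":3.8,"rotation":[0,0,0.04]},{"travel":[0,3.9,0],"hand":3.8,"rotation":[0,0,0.04]},{"travel":[0,3.9,0],"hand":3.8,"rotation":[0,0,0.04]},{"travel":[0,3.9,0],"hand":3.8,"rotation":[0,0,0.04]},{"travel":[0,3.9,0],"hand":3.8,"rotation":[0,0,0.04]}]}}

```text
t: 14.9
ee_pos: [524.0, -109.2, 127.7]
tcp_rot: [3.132, 0.004, 1.508]
wrist_force: [0.6, -0.5, -1.2]
width: 0.528
```

Run:
```python
from h import *
to(522,65,110,1.6)
```

```text
t 14.9 at [ 524.  -109.2  127.7] rot [3.132 0.004 1.508] F [ 0.6 -0.5 -1.2] w 45.1
d cm [-0.2  17.42 -1.77] turn [0.004 0.01  0.092]
```

Request:
{"name": "drive_tool", "arguments": {"plan": [{"travel":[0,3.9,0],"hand":3.8,"rotation":[0.004,0.01,0.025]},{"travel":[0,3.9,0],"hand":3.8,"rotation":[0,0,0.025]},{"travel":[0,3.9,0],"hand":3.8,"rotation":[0,0,0.025]},{"travel":[0,3.0,0],"hand":3.8,"rotation":[0,0,0]},{"travel":[0,0,-2.0],"hand":3.8,"rotation":[0,0,0]},{"travel":[0,0,-2.0],"hand":3.8,"rotation":[0,0,0]},{"travel":[0,0,-1.0],"hand":3.8,"rotation":[0,0,0]},{"travel":[0,0,0],"hand":3.8,"rotation":[0,0,0]}]}}

```text
t: 15.57
ee_pos: [523.0, 60.2, 78.5]
tcp_rot: [3.137, -0.007, 1.608]
wrist_force: [-1.5, -1.1, -0.3]
width: 0.528
```

Run:
```python
from h import *
to(522.6,65,49,1.6)
```

```text
t 15.6 at [523.   60.2  78.5] rot [ 3.137 -0.007  1.608] F [-1.5 -1.1 -0.3] w 45.1
d cm [-0.04  0.48 -2.95] turn [-0.008  0.004 -0.008]
```

Request:
{"name": "drive_tool", "arguments": {"plan": [{"travel":[0,0.4,-1.2],"hand":3.8,"rotation":[-0.007,0.004,-0.008]},{"travel":[0,0,-1.0],"hand":3.8,"rotation":[0,0,0]},{"travel":[0,0,-0.3],"hand":3.8,"rotation":[0,0,0]},{"travel":[0,0,0],"hand":3.8,"rotation":[0,0,0]}]}}

```text
t: 15.9
ee_pos: [523.9, 61.3, 53.9]
tcp_rot: [3.14, 0.0, 1.596]
wrist_force: [-0.4, -0.1, -0.8]
width: 0.528
```

Run:
```python
from h import *
to(522.6,80,48.4,1.6)
```

```text
t 15.9 at [523.9  61.3  53.9] rot [3.14  0.    1.596] F [-0.4 -0.1 -0.8] w 45.1
d cm [-0.13  1.87 -0.55] turn [0.    0.001 0.004]
```

Request:
{"name": "drive_tool", "arguments": {"plan": [{"travel":[-0.15,0.6,-0.3],"hand":3.8,"rotation":[0,0,0.004]},{"travel":[0,0.5,-0.15],"hand":3.8,"rotation":[0,0,0]},{"travel":[0,0.3,0],"hand":3.8,"rotation":[0,0,0]},{"travel":[0,0,0],"hand":3.8,"rotation":[0,0,0]}]}}

```text
t: 16.23
ee_pos: [523.3, 74.7, 50.7]
tcp_rot: [3.138, -0.0, 1.597]
wrist_force: [-0.0, 0.6, -0.4]
width: 0.529
```

Run:
```python
from h import *
to(522.6,84.4,48.4,1.6)
```

```text
t 16.2 at [523.3  74.7  50.7] rot [ 3.138 -0.     1.597] F [-0.   0.6 -0.4] w 45.2
d cm [-0.07  0.97 -0.23] turn [-0.     0.003  0.003]
```

Request:
{"name": "drive_tool", "arguments": {"plan": [{"travel":[-0.07,0.2,-0.2],"hand":3.8,"rotation":[0,0.003,0.003]},{"travel":[0,0.3,0],"hand":3.8,"rotation":[0,0,0]},{"travel":[0,0.3,0],"hand":3.8,"rotation":[0,0,0]}]}}

```text
t: 16.48
ee_pos: [523.1, 82.9, 49.3]
tcp_rot: [3.14, -0.0, 1.6]
wrist_force: [0.6, -18.9, 1.9]
width: 0.528
```

Request:
{"name": "drive_tool", "arguments": {"plan": [{"travel":[-0.1,0.2,0],"hand":3.8,"rotation":[0,0,0]},{"travel":[0,0.2,0],"hand":3.8,"rotation":[0,0,0]}]}}

```text
t: 16.65
ee_pos: [523.0, 82.8, 49.6]
tcp_rot: [3.138, 0.005, 1.597]
wrist_force: [-0.2, -6.9, -1.3]
width: 0.527
```

Request:
{"name": "drive_tool", "arguments": {"plan": [{"travel":[0,0.3,0],"hand":3.8,"rotation":[0,0,0]}]}}

```text
t: 16.73
ee_pos: [522.9, 83.0, 49.6]
tcp_rot: [3.138, 0.009, 1.596]
wrist_force: [-0.2, -11.9, -0.4]
width: 0.533
```

Request:
{"name": "drive_tool", "arguments": {"plan": [{"travel":[0,0.4,0],"hand":3.8,"rotation":[0,0,0]}]}}

```text
t: 16.82
ee_pos: [522.8, 83.0, 49.6]
tcp_rot: [3.138, 0.013, 1.593]
wrist_force: [-0.2, -13.7, 2.1]
width: 0.529
```

Request:
{"name": "drive_tool", "arguments": {"plan": [{"travel":[0,0.1,-0.15],"hand":3.8,"rotation":[0,-0.013,0.005]},{"travel":[0,0.2,0],"hand":3.8,"rotation":[0,0,0]},{"travel":[0,0.2,0],"hand":3.8,"rotation":[0,0,0]}]}}

```text
t: 17.07
ee_pos: [522.7, 83.0, 48.1]
tcp_rot: [3.125, 0.02, 1.594]
wrist_force: [0.8, -10.4, 0.1]
width: 0.529
```

Request:
{"name": "drive_tool", "arguments": {"plan": [{"travel":[0,0,0],"hand":6.2,"rotation":[0,0,0]},{"travel":[0,0,0],"hand":6.2,"rotation":[0,0,0]},{"travel":[0,0,0],"hand":6.2,"rotation":[0,0,0]},{"travel":[0,0,2.5],"hand":6.2,"rotation":[0,0,0]},{"travel":[0,0,3.5],"hand":6.2,"rotation":[0,0,0]},{"travel":[0,-3.5,2.0],"hand":3.0,"rotation":[0,0,0]},{"travel":[0,-4.0,0],"hand":3.0,"rotation":[0,0,0]},{"travel":[0,-3.0,0],"hand":3.0,"rotation":[0,0,0]},{"travel":[0,0,0],"hand":3.0,"rotation":[0,0,0]}]}}

```text
t: 17.82
ee_pos: [523.1, -16.5, 132.2]
tcp_rot: [3.124, 0.016, 1.609]
wrist_force: [0.4, 0.6, -0.1]
width: 0.355
```

Run:
```python
from h import *
to(522.6,43,48,1.6)
t=cam("top","top5");s=cam("scene","scene5")
crop(s,290,170,130,120,5,"c3");crop(t,130,180,130,80,6,"c1")
```

```text
t 17.8 at [523.1 -16.5 132.2] rot [3.124 0.016 1.609] F [ 0.4  0.6 -0.1] w 30.3
d cm [-0.05  5.95 -8.42] turn [ 0.016  0.019 -0.009]
```

View pics/c3.png

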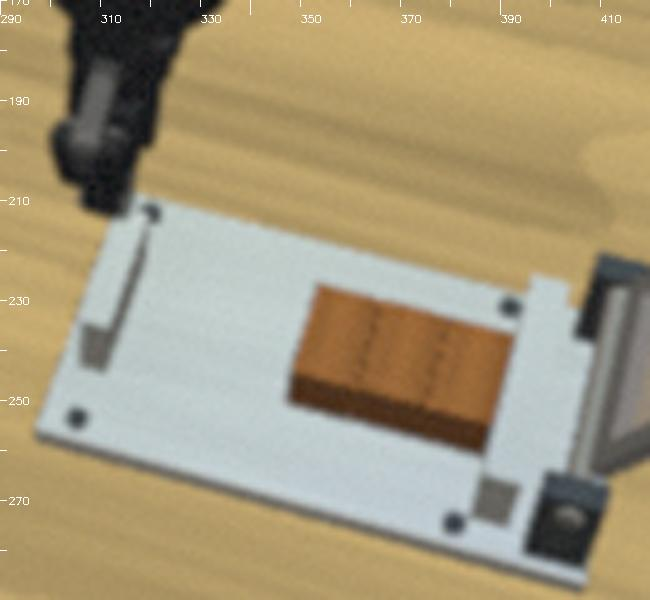

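View pics/c1.png

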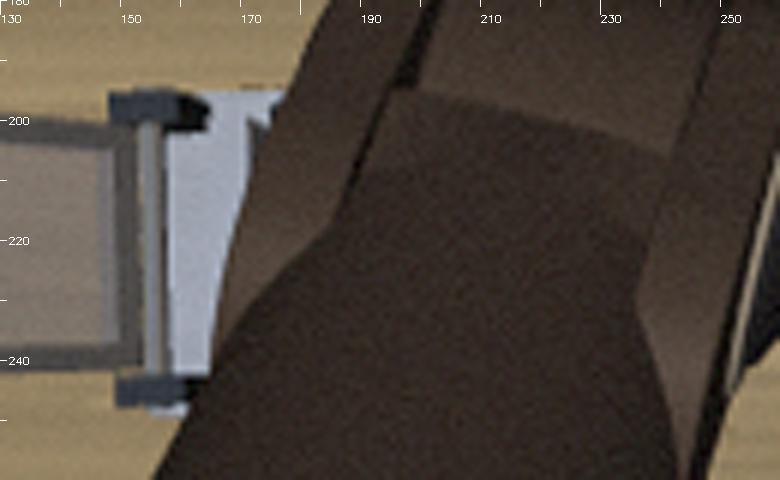

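View pics/scene5.png

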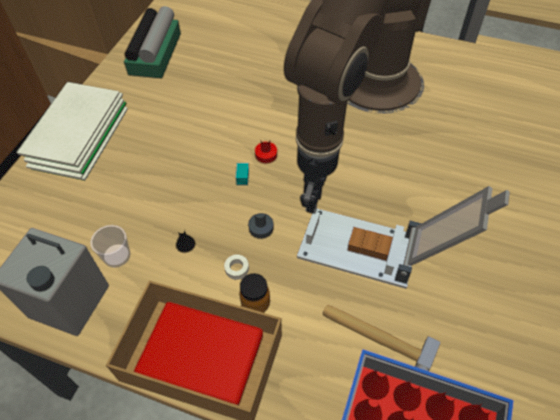

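Request:
{"name": "drive_tool", "arguments": {"plan": [{"travel":[0,3.0,0],"hand":3.0,"rotation":[0.016,0.018,-0.009]},{"travel":[0,2.0,-2.0],"hand":3.0,"rotation":[0,0,0]},{"travel":[0,0,-2.5],"hand":3.0,"rotation":[0,0,0]},{"travel":[0,0,-1.5],"hand":3.0,"rotation":[0,0,0]},{"travel":[0,0,0],"hand":3.0,"rotation":[0,0,0]}]}}

```text
t: 18.33
ee_pos: [523.6, 49.1, 69.6]
tcp_rot: [3.141, -0.009, 1.609]
wrist_force: [-1.1, -0.3, -0.1]
width: 0.353
```

Run:
```python
from h import *
to(522.6,50,48,1.6)
```

```text
t 18.3 at [523.6  49.1  69.6] rot [ 3.141 -0.009  1.609] F [-1.1 -0.3 -0.1] w 30.1
d cm [-0.1   0.09 -2.16] turn [-0.009 -0.    -0.009]
```

Request:
{"name": "drive_tool", "arguments": {"plan": [{"travel":[-0.1,0,-1.0],"hand":3.0,"rotation":[-0.009,0,-0.009]},{"travel":[0,0,-0.7],"hand":3.0,"rotation":[0,0,0]},{"travel":[0,0,-0.2],"hand":3.0,"rotation":[0,0,0]},{"travel":[0,0.3,0],"hand":3.0,"rotation":[0,0,0]}]}}

```text
t: 18.67
ee_pos: [522.3, 55.0, 49.1]
tcp_rot: [-3.14, -0.0, 1.602]
wrist_force: [-0.3, -0.3, -0.3]
width: 0.349
```

Request:
{"name": "drive_tool", "arguments": {"plan": [{"travel":[0,0.3,0],"hand":3.0,"rotation":[0,0,0]},{"travel":[0,0.3,0],"hand":3.0,"rotation":[0,0,0]}]}}

```text
t: 18.83
ee_pos: [522.5, 59.4, 49.7]
tcp_rot: [-3.14, 0.002, 1.601]
wrist_force: [-1.0, -13.8, -0.0]
width: 0.354
```

Request:
{"name": "drive_tool", "arguments": {"plan": [{"travel":[0,0.3,0],"hand":3.0,"rotation":[0,0,0]}]}}

```text
t: 18.92
ee_pos: [522.4, 59.3, 50.0]
tcp_rot: [-3.141, 0.006, 1.599]
wrist_force: [-1.4, -12.5, -1.3]
width: 0.349
```

Request:
{"name": "drive_tool", "arguments": {"plan": [{"travel":[0,0.3,0],"hand":3.0,"rotation":[0,0,0]}]}}

```text
t: 19.0
ee_pos: [522.3, 59.4, 50.3]
tcp_rot: [-3.141, 0.009, 1.596]
wrist_force: [-1.0, -8.4, -1.0]
width: 0.353
```

Request:
{"name": "drive_tool", "arguments": {"plan": [{"travel":[0,-1.0,0.5],"hand":3.0,"rotation":[0,0,0]},{"travel":[0,-0.5,3.5],"hand":3.0,"rotation":[0,0,0]},{"travel":[0,0,4.0],"hand":4.5,"rotation":[0,0,0]},{"travel":[0,0,4.0],"hand":4.5,"rotation":[0,0,0]},{"travel":[0,0,4.0],"hand":4.5,"rotation":[0,0,0]},{"travel":[0,0,4.0],"hand":4.5,"rotation":[0,0,0]},{"travel":[0,0,4.0],"hand":4.5,"rotation":[0,0,0]},{"travel":[0,0,4.0],"hand":4.5,"rotation":[0,0,0]},{"travel":[0,0,0],"hand":4.5,"rotation":[0,0,0]}]}}

```text
t: 19.75
ee_pos: [518.1, 35.3, 345.0]
tcp_rot: [3.142, 0.008, 1.586]
wrist_force: [2.1, -0.2, 0.1]
width: 0.526
```

```bash
cat >> h.py <<'E'
J=(522.5,89,.036)
def jig(q,J=J): c,s=np.cos(J[2]),np.sin(J[2]);return np.array([J[0]+c*q[0]-s*q[1],J[1]+s*q[0]+c*q[1],q[2]])
def cov(th,x,r,z): # x along hinge, r from axis, z out of outer face
    return jig((x,101-r*np.cos(th)+z*np.sin(th),52+r*np.sin(th)+z*np.cos(th)))
E
python3 - <<'E'
from h import *
from scipy.optimize import least_squares
c2=lambda x,y:(40+x/3,180+y/3);c4=lambda x,y:(290+x/3,170+y/3)
ob=[("top",(46,208,0),c2(95,40)),("top",(-46,208,0),c2(97,190)),("top",(15,251,0),c2(26,88)),("top",(-15,251,0),c2(28,140)),
("scene",(-46,208,0),c4(597,50)),("scene",(46,208,0),c4(585,178)),("scene",(-15,251,0),c4(652,62)),("scene",(15,251,0),c4(652,103))]
r=lambda p:np.concatenate([proj(n,cov(p[0],*q))-o for n,q,o in ob])
s=least_squares(r,[2.1],loss='soft_l1');print(s.x);print(r(s.x).reshape(-1,2).round(1))
print("grip pt",cov(s.x[0],0,237,0))
g=cov(s.x[0],0,237,0)
to(g[0],g[1],g[2]+6,1.605)
t=cam("top","top6");s=cam("scene","scene6");crop(t,130,180,130,80,6,"c1")
E
```

```text
[2.07342953]
[[ 0.2  1.2]
 [ 0.4  1.4]
 [ 0.5  1. ]
 [ 0.1  1. ]
 [ 1.9 -0.3]
 [ 0.5 -1. ]
 [ 1.7 -1.2]
 [ 0.2 -0.8]]
grip pt [514.75551238 304.03171419 259.68715191]
t 19.8 at [518.1  35.3 345. ] rot [3.142 0.008 1.586] F [ 2.1 -0.2  0.1] w 44.9
d cm [-0.33 26.87 -7.93] turn [0.008 0.    0.019]
```

View pics/scene6.png

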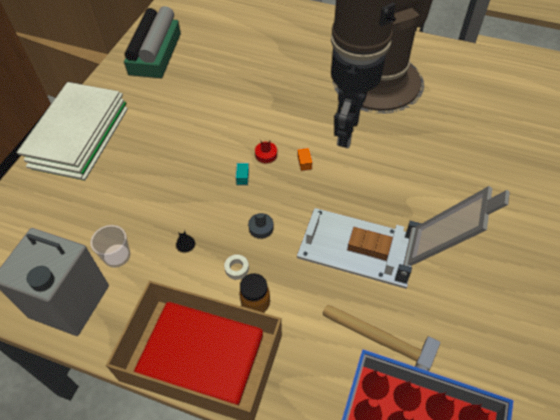

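Request:
{"name": "drive_tool", "arguments": {"plan": [{"travel":[0,3.9,0],"hand":5.0,"rotation":[0.008,0,0.018]},{"travel":[0,3.9,0],"hand":5.0,"rotation":[0,0,0]},{"travel":[0,3.9,0],"hand":5.0,"rotation":[0,0,0]},{"travel":[0,3.9,0],"hand":5.0,"rotation":[0,0,0]},{"travel":[0,3.9,0],"hand":5.0,"rotation":[0,0,0]},{"travel":[0,3.9,0],"hand":5.0,"rotation":[0,0,0]},{"travel":[0,2.0,0],"hand":5.0,"rotation":[0,0,0]},{"travel":[0,0,0],"hand":5.0,"rotation":[0,0,0]}]}}

```text
t: 20.52
ee_pos: [508.9, 294.6, 332.3]
tcp_rot: [-3.125, 0.003, 1.595]
wrist_force: [0.3, 0.5, 0.4]
width: 0.586
```

Run:
```python
from h import *
to(514.8,304,266,1.605)
```

```text
t 20.5 at [508.9 294.6 332.3] rot [-3.125e+00  3.000e-03  1.595e+00] F [0.3 0.5 0.4] w 50.1
d cm [ 0.59  0.94 -6.63] turn [ 0.003 -0.016  0.01 ]
```

Request:
{"name": "drive_tool", "arguments": {"plan": [{"travel":[0.5,0.9,0],"hand":5.0,"rotation":[0.003,-0.016,0.01]},{"travel":[0.1,0,-1.5],"hand":5.0,"rotation":[0,0,0]},{"travel":[0,0,-1.5],"hand":5.0,"rotation":[0,0,0]},{"travel":[0,0,0],"hand":5.0,"rotation":[0,0,0]}]}}

```text
t: 20.85
ee_pos: [514.7, 303.2, 297.6]
tcp_rot: [-3.14, 0.004, 1.608]
wrist_force: [-0.9, -0.5, 0.3]
width: 0.585
```

Run:
```python
from h import *
to(514.8,304,266,1.605)
s=cam("scene","scene7");t=cam("top","top7");crop(s,390,70,160,120,5,"c1");crop(t,0,140,160,120,5,"c2")
```

```text
t 20.9 at [514.7 303.2 297.6] rot [-3.14   0.004  1.608] F [-0.9 -0.5  0.3] w 50.0
d cm [ 0.01  0.08 -3.16] turn [ 0.004 -0.001 -0.003]
```

View pics/c1.png

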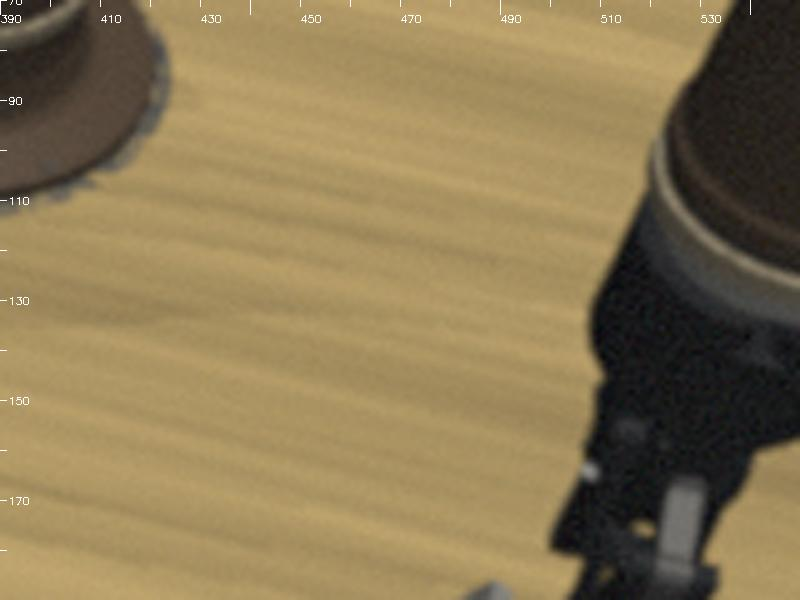

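View pics/c2.png

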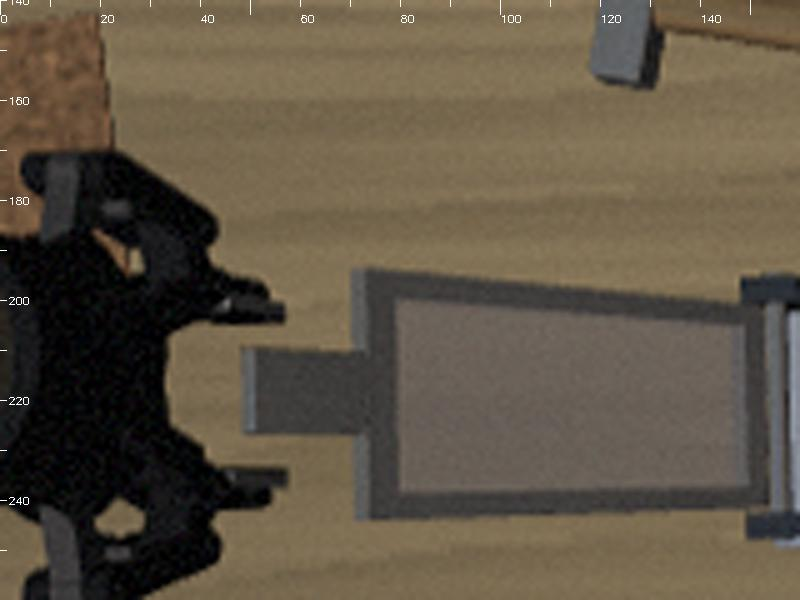

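Request:
{"name": "drive_tool", "arguments": {"plan": [{"travel":[0.1,0.1,-1.2],"hand":5.0,"rotation":[0,0,0]},{"travel":[0,0,-1.2],"hand":5.0,"rotation":[0,0,0]},{"travel":[0,0,-0.4],"hand":5.0,"rotation":[0,0,0]},{"travel":[0,0,0],"hand":5.0,"rotation":[0,0,0]}]}}

```text
t: 21.28
ee_pos: [518.6, 302.3, 272.0]
tcp_rot: [3.137, 0.0, 1.603]
wrist_force: [0.0, -0.1, 0.9]
width: 0.583
```

Run:
```python
from h import *
to(514.8,304,266,1.605)
s=cam("scene","scene7");t=cam("top","top7");crop(s,430,130,120,90,6,"c1");crop(t,0,160,120,90,6,"c2")
```

```text
t 21.3 at [518.6 302.3 272. ] rot [3.137 0.    1.603] F [ 0.  -0.1  0.9] w 49.8
d cm [-0.38  0.17 -0.6 ] turn [-0.     0.004  0.002]
```

View pics/c1.png

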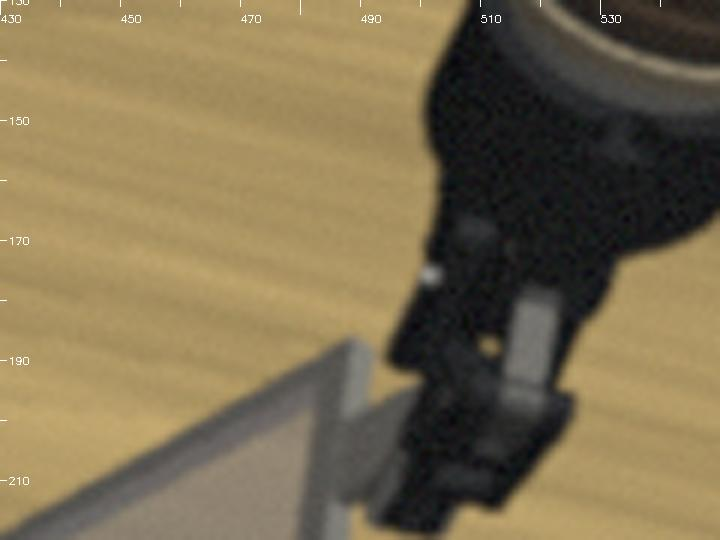

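View pics/c2.png

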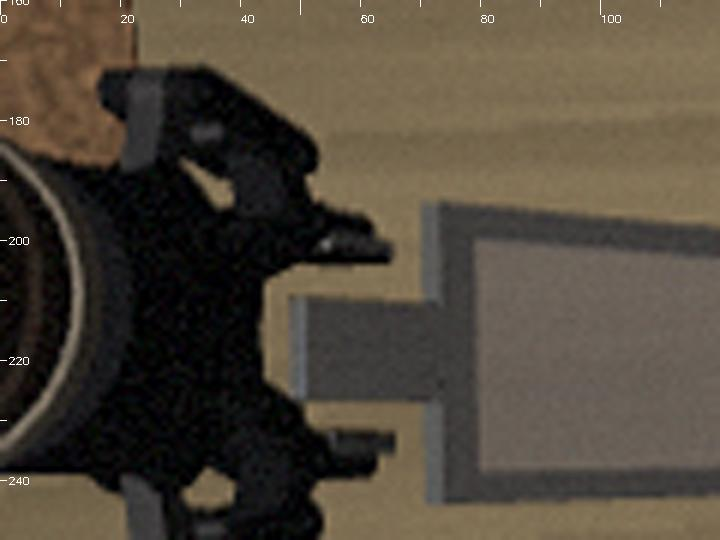

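Request:
{"name": "drive_tool", "arguments": {"plan": [{"travel":[0,0.1,-0.4],"hand":5.0,"rotation":[0,0,0]},{"travel":[0,0,0],"hand":2.4,"rotation":[0,0,0]},{"travel":[0,0,0],"hand":2.4,"rotation":[0,0,0]},{"travel":[0,0,0],"hand":2.4,"rotation":[0,0,0]},{"travel":[0,0,0],"hand":2.4,"rotation":[0,0,0]}], "squeeze": 25}}

```text
t: 21.8
ee_pos: [517.9, 304.5, 269.4]
tcp_rot: [3.138, -0.002, 1.604]
wrist_force: [0.4, -0.1, -1.7]
width: 0.345
```

Run:
```python
from h import *
to(514.8,304,266,1.605)
h=jig((0,101,52));print(h)
p=bot.get_obs()['ee_pos'];g=p-[0,0,6];d=g-h;print("r",np.hypot(d[1],d[2]),"th",np.arctan2(d[2],-d[1]))
```

```text
t 21.8 at [517.9 304.5 269.4] rot [ 3.138e+00 -2.000e-03  1.604e+00] F [ 0.4 -0.1 -1.7] w 29.4
d cm [-0.31 -0.05 -0.34] turn [-0.002  0.003  0.001]
[518.86478533 189.93455907  52.        ]
r 240.43318761782515 th 2.0673040063756734
```

Request:
{"name": "drive_tool", "arguments": {"plan": [{"travel":[0.05,-1.3,0.6],"hand":2.4,"rotation":[0,0,0]},{"travel":[0.05,-1.3,0.6],"hand":2.4,"rotation":[0,0,0]},{"travel":[0.05,-1.35,0.45],"hand":2.4,"rotation":[0,0,0]},{"travel":[0,0,0],"hand":2.4,"rotation":[0,0,0]}]}}

```text
t: 22.13
ee_pos: [519.1, 265.8, 286.2]
tcp_rot: [3.138, -0.005, 1.607]
wrist_force: [-0.8, -1.5, -1.6]
width: 0.346
```

```bash
cat >> h.py <<'E'
def arc(dth=-.3,n=5,r0=240.4):
    o=bot.get_obs();h=jig((0,101,52));g=o['ee_pos']-[0,0,6];d=g-h;r=np.hypot(d[1],d[2]);th=np.arctan2(d[2],-d[1])
    print('t',round(o['t'],1),'p',o['ee_pos'].round(1),'rot',o['tcp_rot'].round(3),'F',o['wrist_force'].round(1),'w',round(o['width']*85.4,1),'r',r.round(1),'th',th.round(3))
    p=g;ys=[]
    for k in range(1,n+1):
        q=cov(th+dth*k/n,0,r0,0);print(((q-p)/10).round(2),end=' ');p=q
    print()
    B=Ro.from_euler('xyz',[np.pi,0,1.6]);A=Ro.from_euler('xyz',o['tcp_rot']);print('turn',(B*A.inv()).as_rotvec().round(3))
E
python3 - <<'E'
from h import *
arc()
E
```

```text
t 22.1 p [519.1 265.8 286.2] rot [ 3.138 -0.005  1.607] F [-0.8 -1.5 -1.6] w 29.5 r 240.5 th 1.892
[-0.25 -1.39  0.4 ] [ 0.05 -1.4   0.33] [ 0.05 -1.42  0.25] [ 0.05 -1.43  0.16] [ 0.05 -1.44  0.07] 
turn [-0.005  0.004 -0.007]
```

Request:
{"name": "drive_tool", "arguments": {"plan": [{"travel":[0.0,-1.4,0.4],"hand":2.4,"rotation":[-0.005,0.004,-0.005]},{"travel":[0.05,-1.4,0.33],"hand":2.4,"rotation":[0,0,0]},{"travel":[0.05,-1.42,0.25],"hand":2.4,"rotation":[0,0,0]},{"travel":[0.05,-1.43,0.16],"hand":2.4,"rotation":[0,0,0]},{"travel":[0.05,-1.44,0.07],"hand":2.4,"rotation":[0,0,0]},{"travel":[0,0,0],"hand":2.4,"rotation":[0,0,0]}]}}

```text
t: 22.63
ee_pos: [521.3, 191.2, 299.3]
tcp_rot: [3.139, -0.004, 1.604]
wrist_force: [0.7, -0.8, -3.6]
width: 0.344
```

Run:
```python
from h import *
arc()
s=cam("scene","scene8")
```

```text
t 22.6 p [521.3 191.2 299.3] rot [ 3.139 -0.004  1.604] F [ 0.7 -0.8 -3.6] w 29.4 r 241.3 th 1.576
[-0.2  -1.44 -0.13] [ 0.05 -1.44 -0.12] [ 0.05 -1.43 -0.21] [ 0.05 -1.41 -0.29] [ 0.05 -1.39 -0.38] 
turn [-0.004  0.002 -0.004]
```

View pics/scene8.png

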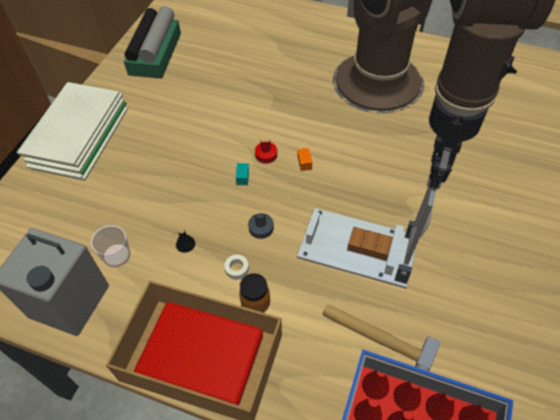

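Request:
{"name": "drive_tool", "arguments": {"plan": [{"travel":[0.0,-1.44,-0.1],"hand":2.4,"rotation":[-0.004,0.002,-0.004]},{"travel":[0.05,-1.44,-0.12],"hand":2.4,"rotation":[0,0,0]},{"travel":[0.05,-1.43,-0.21],"hand":2.4,"rotation":[0,0,0]},{"travel":[0.05,-1.41,-0.29],"hand":2.4,"rotation":[0,0,0]},{"travel":[0.05,-1.39,-0.38],"hand":2.4,"rotation":[0,0,0]},{"travel":[0,0,0],"hand":2.4,"rotation":[0,0,0]}]}}

```text
t: 23.18
ee_pos: [523.4, 122.6, 289.9]
tcp_rot: [3.139, -0.006, 1.607]
wrist_force: [1.5, -0.8, -5.6]
width: 0.344
```

Run:
```python
from h import *
arc()
```

```text
t 23.2 p [523.4 122.6 289.9] rot [ 3.139 -0.006  1.607] F [ 1.5 -0.8 -5.6] w 29.4 r 241.5 th 1.288
[-0.16 -1.34 -0.55] [ 0.05 -1.34 -0.52] [ 0.05 -1.31 -0.6 ] [ 0.05 -1.27 -0.68] [ 0.04 -1.23 -0.76] 
turn [-0.006  0.003 -0.007]
```

Request:
{"name": "drive_tool", "arguments": {"plan": [{"travel":[0.0,-1.38,-0.45],"hand":2.4,"rotation":[-0.006,0.003,-0.007]},{"travel":[0.05,-1.34,-0.52],"hand":2.4,"rotation":[0,0,0]},{"travel":[0.05,-1.31,-0.6],"hand":2.4,"rotation":[0,0,0]},{"travel":[0.05,-1.27,-0.68],"hand":2.4,"rotation":[0,0,0]},{"travel":[0.05,-1.23,-0.76],"hand":2.4,"rotation":[0,0,0]},{"travel":[0,0,0],"hand":2.4,"rotation":[0,0,0]}]}}

```text
t: 23.68
ee_pos: [525.3, 58.1, 260.9]
tcp_rot: [-3.141, -0.002, 1.605]
wrist_force: [2.7, 0.1, -5.6]
width: 0.347
```

Run:
```python
from h import *
arc()
```

```text
t 23.7 p [525.3  58.1 260.9] rot [-3.141e+00 -2.000e-03  1.605e+00] F [ 2.7  0.1 -5.6] w 29.7 r 242.0 th 0.995
[-0.13 -1.09 -0.95] [ 0.04 -1.13 -0.89] [ 0.04 -1.08 -0.96] [ 0.04 -1.02 -1.02] [ 0.03 -0.96 -1.08] 
turn [-0.002 -0.001 -0.005]
```

Request:
{"name": "drive_tool", "arguments": {"plan": [{"travel":[0.0,-1.15,-0.85],"hand":2.4,"rotation":[-0.002,0,-0.005]},{"travel":[0.04,-1.12,-0.89],"hand":2.4,"rotation":[0,0,0]},{"travel":[0.04,-1.08,-0.96],"hand":2.4,"rotation":[0,0,0]},{"travel":[0.04,-1.02,-1.02],"hand":2.4,"rotation":[0,0,0]},{"travel":[0.03,-0.96,-1.08],"hand":2.4,"rotation":[0,0,0]},{"travel":[0,0,0],"hand":2.4,"rotation":[0,0,0]}]}}

```text
t: 24.18
ee_pos: [527.0, 4.3, 214.2]
tcp_rot: [-3.138, 0.002, 1.603]
wrist_force: [2.2, -0.3, -3.0]
width: 0.343
```

Run:
```python
from h import *
arc()
s=cam("scene","scene9")
```

```text
t 24.2 p [527.    4.3 214.2] rot [-3.138e+00  2.000e-03  1.603e+00] F [ 2.2 -0.3 -3. ] w 29.3 r 242.6 th 0.699
[-0.11 -0.71 -1.27] [ 0.03 -0.82 -1.18] [ 0.03 -0.75 -1.23] [ 0.02 -0.68 -1.27] [ 0.02 -0.6  -1.31] 
turn [ 0.002 -0.003 -0.003]
```

View pics/scene9.png

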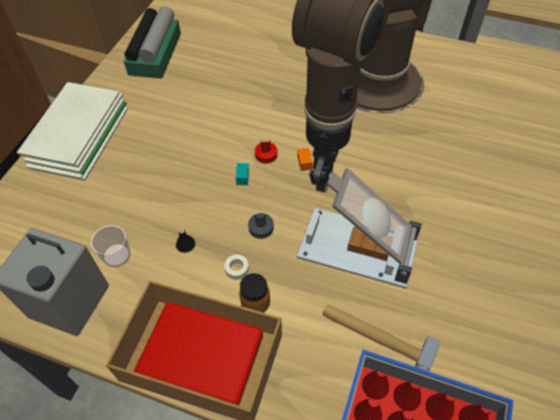

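Request:
{"name": "drive_tool", "arguments": {"plan": [{"travel":[0.0,-0.85,-1.15],"hand":2.4,"rotation":[0.002,-0.003,-0.003]},{"travel":[0.03,-0.82,-1.18],"hand":2.4,"rotation":[0,0,0]},{"travel":[0.03,-0.75,-1.23],"hand":2.4,"rotation":[0,0,0]},{"travel":[0.02,-0.68,-1.27],"hand":2.4,"rotation":[0,0,0]},{"travel":[0.02,-0.6,-1.31],"hand":2.4,"rotation":[0,0,0]},{"travel":[0,0,0],"hand":2.4,"rotation":[0,0,0]}]}}

```text
t: 24.73
ee_pos: [528.0, -32.3, 156.6]
tcp_rot: [-3.138, 0.003, 1.604]
wrist_force: [0.9, -0.6, -2.9]
width: 0.347
```

Run:
```python
from h import *
arc()
```

```text
t 24.7 p [528.  -32.3 156.6] rot [-3.138e+00  3.000e-03  1.604e+00] F [ 0.9 -0.6 -2.9] w 29.6 r 243.2 th 0.418
[-0.11 -0.28 -1.45] [ 0.02 -0.46 -1.37] [ 0.01 -0.38 -1.39] [ 0.01 -0.3  -1.41] [ 0.01 -0.21 -1.43] 
turn [ 0.003 -0.003 -0.004]
```

Request:
{"name": "drive_tool", "arguments": {"plan": [{"travel":[0.0,-0.5,-1.35],"hand":2.4,"rotation":[0.003,-0.003,-0.004]},{"travel":[0.02,-0.42,-1.37],"hand":2.4,"rotation":[0,0,0]},{"travel":[0.01,-0.34,-1.4],"hand":2.4,"rotation":[0,0,0]},{"travel":[0.01,-0.25,-1.42],"hand":2.4,"rotation":[0,0,0]},{"travel":[0,0,0],"hand":2.4,"rotation":[0,0,0]}]}}

```text
t: 25.15
ee_pos: [528.6, -48.9, 104.0]
tcp_rot: [-3.139, 0.004, 1.601]
wrist_force: [0.7, -1.7, -2.5]
width: 0.346
```

Run:
```python
from h import *
arc(-.16,3,243.5)
```

```text
t 25.1 p [528.6 -48.9 104. ] rot [-3.139  0.004  1.601] F [ 0.7 -1.7 -2.5] w 29.5 r 243.2 th 0.19
[-0.1  -0.22 -1.28] [ 0.01 -0.14 -1.29] [ 0.   -0.07 -1.3 ] 
turn [ 0.004 -0.002 -0.001]
```

Request:
{"name": "drive_tool", "arguments": {"plan": [{"travel":[0.0,-0.2,-1.28],"hand":2.4,"rotation":[0.004,-0.002,0]},{"travel":[0.0,-0.1,-1.28],"hand":2.4,"rotation":[0,0,0]},{"travel":[0,-0.05,-0.8],"hand":2.4,"rotation":[0,0,0]},{"travel":[0,0,-0.3],"hand":2.4,"rotation":[0,0,0]}]}}

```text
t: 25.48
ee_pos: [528.7, -53.1, 69.8]
tcp_rot: [-3.139, 0.003, 1.602]
wrist_force: [-1.8, -4.5, 1.9]
width: 0.341
```

Request:
{"name": "drive_tool", "arguments": {"plan": [{"travel":[0,0,-0.4],"hand":2.4,"rotation":[0,0,0]},{"travel":[0,0,-0.4],"hand":2.4,"rotation":[0,0,0]}]}}

```text
t: 25.65
ee_pos: [528.7, -53.3, 63.0]
tcp_rot: [-3.138, 0.004, 1.602]
wrist_force: [-2.2, -5.4, 1.9]
width: 0.345
```

Request:
{"name": "drive_tool", "arguments": {"plan": [{"travel":[0,0,-0.3],"hand":2.4,"rotation":[0,0,0]},{"travel":[0,0,-0.3],"hand":2.4,"rotation":[0,0,0]}]}}

```text
t: 25.82
ee_pos: [528.7, -53.4, 58.4]
tcp_rot: [-3.136, 0.004, 1.603]
wrist_force: [-3.3, -5.9, 1.6]
width: 0.344
```

Request:
{"name": "drive_tool", "arguments": {"plan": [{"travel":[0,0,-0.3],"hand":2.4,"rotation":[0,0,0]},{"travel":[0,0,-0.3],"hand":2.4,"rotation":[0,0,0]}]}}

```text
t: 25.98
ee_pos: [528.8, -53.4, 53.9]
tcp_rot: [-3.135, 0.005, 1.603]
wrist_force: [-2.6, -5.0, 0.9]
width: 0.346
```

Request:
{"name": "drive_tool", "arguments": {"plan": [{"travel":[0,0,-0.3],"hand":2.4,"rotation":[0,0,0]}]}}

```text
t: 26.07
ee_pos: [528.8, -53.3, 51.7]
tcp_rot: [-3.135, 0.005, 1.603]
wrist_force: [-2.8, -5.7, 1.3]
width: 0.342
```

Run:
```python
from h import *
arc(-.16,3,243.5)
s=cam("scene","scene10");crop(s,270,140,160,120,5,"c1")
```

```text
t 26.1 p [528.8 -53.3  51.7] rot [-3.135  0.005  1.603] F [-2.8 -5.7  1.3] w 29.2 r 243.4 th -0.026
[-0.12  0.07 -1.3 ] [-0.    0.14 -1.29] [-0.01  0.21 -1.28] 
turn [ 0.006 -0.007 -0.003]
```

View pics/c1.png

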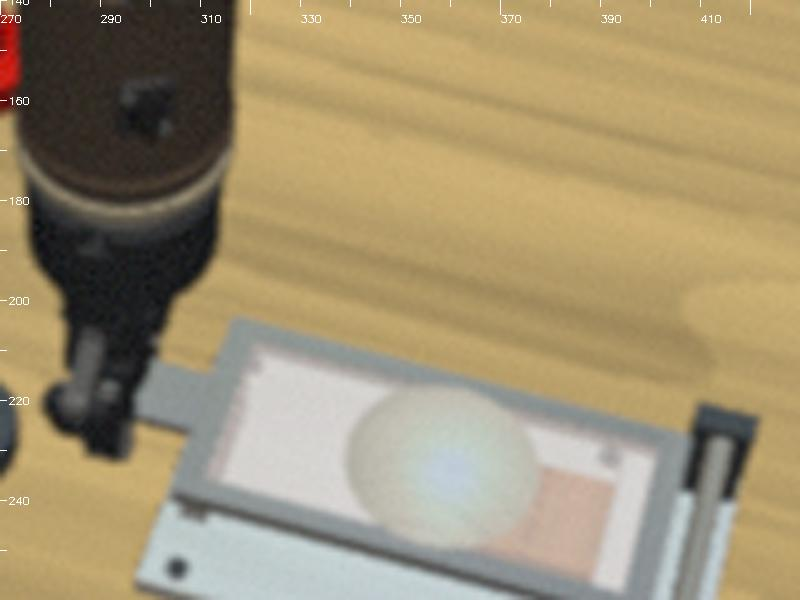

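Request:
{"name": "drive_tool", "arguments": {"plan": [{"travel":[0,0,-0.3],"hand":2.4,"rotation":[0,0,0]}]}}

```text
t: 26.2
ee_pos: [528.9, -53.2, 49.8]
tcp_rot: [-3.134, 0.005, 1.603]
wrist_force: [-13.4, -3.3, 37.5]
width: 0.344
```

Request:
{"name": "drive_tool", "arguments": {"plan": [{"travel":[0,0,-0.3],"hand":2.4,"rotation":[0,0,0]}]}}

```text
t: 26.28
ee_pos: [528.9, -53.2, 49.4]
tcp_rot: [-3.134, 0.004, 1.603]
wrist_force: [-14.6, -2.9, 48.3]
width: 0.345
```

Request:
{"name": "drive_tool", "arguments": {"plan": [{"travel":[0,0,-0.3],"hand":2.4,"rotation":[0,0,0]}]}}

```text
t: 26.37
ee_pos: [528.9, -53.2, 49.5]
tcp_rot: [-3.133, 0.002, 1.603]
wrist_force: [-12.9, -3.1, 38.2]
width: 0.345
```

Request:
{"name": "drive_tool", "arguments": {"plan": [{"travel":[0,0,0],"hand":5.5,"rotation":[0,0,0]},{"travel":[0,0,0],"hand":5.5,"rotation":[0,0,0]},{"travel":[0,0,0],"hand":5.5,"rotation":[0,0,0]},{"travel":[0,0,2.5],"hand":5.5,"rotation":[0,0,0]},{"travel":[0,-0.5,3.5],"hand":5.5,"rotation":[0.007,-0.007,0]},{"travel":[0,-0.8,4.0],"hand":5.5,"rotation":[0,0,0]},{"travel":[0,-0.8,2.0],"hand":5.5,"rotation":[0,0,0]},{"travel":[0,0,0],"hand":5.5,"rotation":[0,0,0]}]}}

```text
t: 27.03
ee_pos: [530.5, -65.9, 177.7]
tcp_rot: [-3.139, -0.009, 1.614]
wrist_force: [-0.1, -0.7, -0.0]
width: 0.641
```

Run:
```python
from h import *
arc(-.16,3,243.5)
s=cam("scene","scene11");crop(s,230,170,200,120,4,"c1")
t=cam("top","top11");crop(t,130,170,200,120,4,"c2")
for th in(0,.02):
  for n in("scene","top"):
    print(n,th,[proj(n,cov(th,x,r,4)).round(1).tolist() for x,r in((46,208),(-46,208),(15,251),(-15,251),(46,12),(-46,12))],"crown",proj(n,cov(th,0,106,16.5)).round(1))
```

```text
t 27.0 p [530.5 -65.9 177.7] rot [-3.139 -0.009  1.614] F [-0.1 -0.7 -0. ] w 54.7 r 282.4 th 0.438
[-0.36  3.02 -2.84] [ 0.02 -0.45 -1.22] [ 0.01 -0.39 -1.24] 
turn [-0.009 -0.003 -0.014]
scene 0 [[304.2, 238.1], [316.7, 203.2], [288.7, 220.7], [293.0, 209.5], [399.8, 263.7], [408.3, 226.5]] crown [359.2 229.4]
top 0 [[245.3, 197.2], [247.1, 237.0], [264.6, 209.7], [265.2, 222.6], [160.0, 201.2], [161.2, 241.3]] crown [200.9 218.9]
scene 0.02 [[304.3, 237.0], [316.8, 202.0], [288.8, 219.4], [293.1, 208.1], [399.9, 263.7], [408.4, 226.4]] crown [359.4 228.9]
top 0.02 [[245.2, 197.0], [247.0, 237.0], [264.5, 209.5], [265.1, 222.5], [159.9, 201.2], [161.2, 241.3]] crown [200.6 218.9]
```

View pics/c1.png

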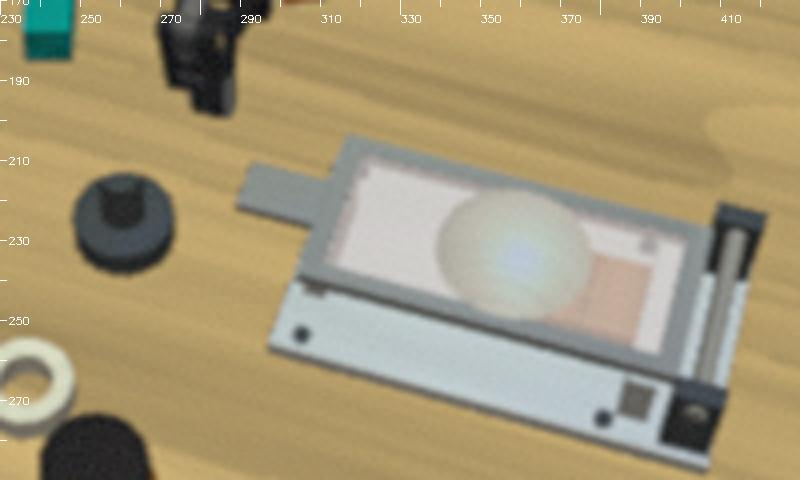

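View pics/c2.png

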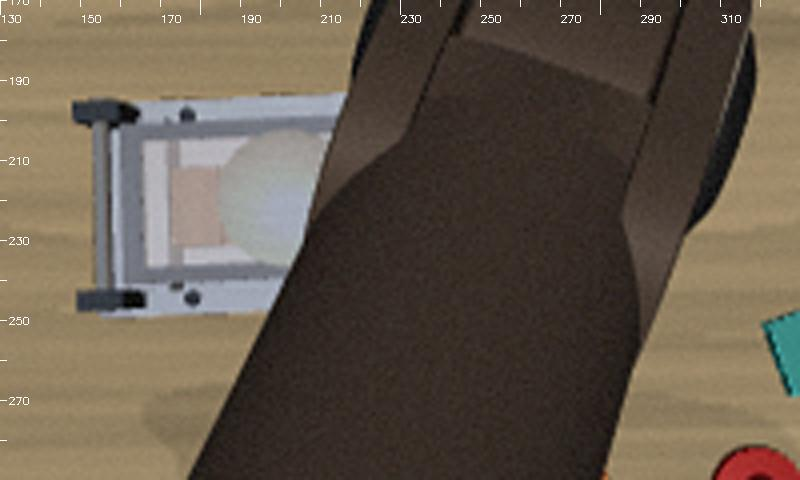

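Request:
{"name": "drive_tool", "arguments": {"plan": [{"travel":[0.8,-2.0,-1.5],"hand":5.5,"rotation":[-0.009,-0.003,-0.014]},{"travel":[0.7,-2.0,-2.0],"hand":5.5,"rotation":[0,0,0]},{"travel":[0,-1.0,-2.5],"hand":5.5,"rotation":[0,0,0]},{"travel":[0,0,0],"hand":5.5,"rotation":[0,0,0]}]}}

```text
t: 27.47
ee_pos: [544.3, -108.9, 108.4]
tcp_rot: [-3.135, -0.005, 1.61]
wrist_force: [-1.5, 0.5, 0.3]
width: 0.643
```

Run:
```python
from h import *
to(546,-122,52,1.6)
print(bot.get_obs()['joint_pos'].round(2))
s=cam("scene","scene12");crop(s,210,150,100,75,8,"c1")
for n in ("scene","top"): print(n,proj(n,(546,-122,58)),proj(n,(546,-122,20)))
```

```text
t 27.5 at [ 544.3 -108.9  108.4] rot [-3.135 -0.005  1.61 ] F [-1.5  0.5  0.3] w 54.9
d cm [ 0.17 -1.31 -5.64] turn [-0.005 -0.007 -0.01 ]
[-0.34  0.53  0.6   1.94 -0.41  0.81  0.54]
scene [260.54555008 213.12539831] [261.34447518 223.22753313]
top [291.23341553 207.94062438] [290.24899776 209.2290072 ]
```

View pics/c1.png

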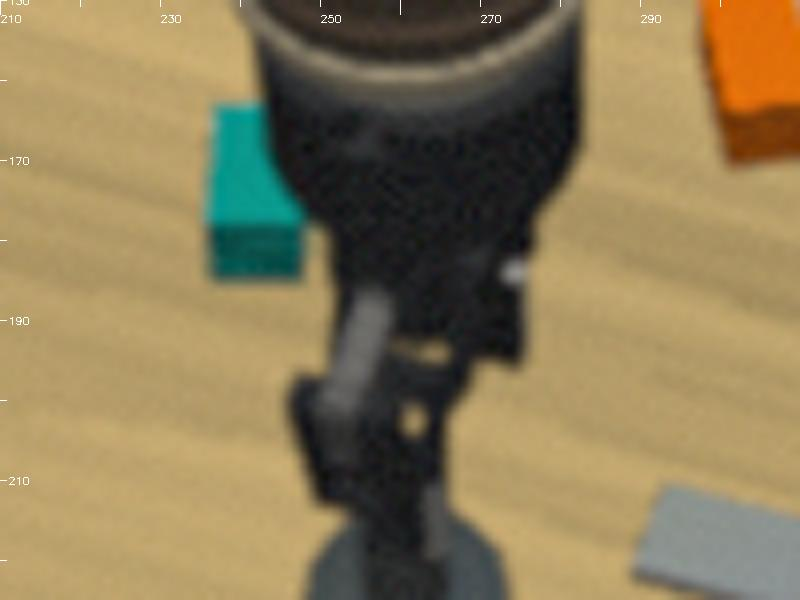

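Request:
{"name": "drive_tool", "arguments": {"plan": [{"travel":[0.1,-1.3,-1.0],"hand":5.5,"rotation":[-0.005,-0.007,-0.01]},{"travel":[0,0,-1.5],"hand":5.5,"rotation":[0,0,0]},{"travel":[0,0,0],"hand":5.5,"rotation":[0,0,0]}]}}

```text
t: 27.77
ee_pos: [546.0, -118.1, 83.8]
tcp_rot: [-3.139, -0.002, 1.602]
wrist_force: [0.2, 1.4, 0.3]
width: 0.641
```

Run:
```python
from h import *
to(545.5,-122,52,1.6)
```

```text
t 27.8 at [ 546.  -118.1   83.8] rot [-3.139e+00 -2.000e-03  1.602e+00] F [0.2 1.4 0.3] w 54.8
d cm [-0.05 -0.39 -3.18] turn [-0.002 -0.002 -0.002]
```

Request:
{"name": "drive_tool", "arguments": {"plan": [{"travel":[0,-0.4,-0.8],"hand":5.5,"rotation":[0,0,0]},{"travel":[-0.1,-0.1,-1.0],"hand":5.5,"rotation":[0,0,0]},{"travel":[-0.1,-0.1,-0.8],"hand":5.5,"rotation":[0,0,0]},{"travel":[0,0,0],"hand":5.5,"rotation":[0,0,0]}]}}

```text
t: 28.1
ee_pos: [544.9, -121.5, 57.5]
tcp_rot: [-3.14, -0.003, 1.605]
wrist_force: [-0.4, 0.4, -0.1]
width: 0.641
```

Run:
```python
from h import *
to(545.5,-122,52,1.6)
s=cam("scene","scene12");crop(s,210,150,100,90,6,"c1")
t=cam("top","top12");crop(t,240,160,100,90,6,"c2")
```

```text
t 28.1 at [ 544.9 -121.5   57.5] rot [-3.140e+00 -3.000e-03  1.605e+00] F [-0.4  0.4 -0.1] w 54.8
d cm [ 0.06 -0.05 -0.55] turn [-0.003 -0.001 -0.005]
```

View pics/c1.png

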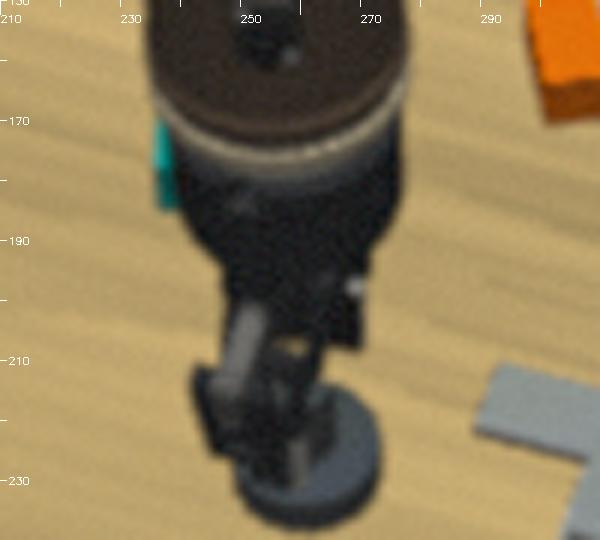

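Request:
{"name": "drive_tool", "arguments": {"plan": [{"travel":[0,0,-0.4],"hand":5.5,"rotation":[0,0,-0.005]},{"travel":[0,0,0],"hand":2.0,"rotation":[0,0,0]},{"travel":[0,0,0],"hand":2.0,"rotation":[0,0,0]},{"travel":[0,0,0],"hand":2.0,"rotation":[0,0,0]},{"travel":[0,0,0],"hand":2.0,"rotation":[0,0,0]},{"travel":[0,0,0],"hand":2.0,"rotation":[0,0,0]}], "squeeze": 20}}

```text
t: 28.7
ee_pos: [546.6, -121.4, 55.6]
tcp_rot: [3.139, -0.003, 1.6]
wrist_force: [0.3, -0.8, -1.0]
width: 0.27
```

Run:
```python
from h import *
to(545.5,-122,52,1.6)
```

```text
t 28.7 at [ 546.6 -121.4   55.6] rot [ 3.139e+00 -3.000e-03  1.600e+00] F [ 0.3 -0.8 -1. ] w 23.1
d cm [-0.11 -0.06 -0.36] turn [-0.003  0.002  0.   ]
```

Request:
{"name": "drive_tool", "arguments": {"plan": [{"travel":[0,0,0],"hand":5.5,"rotation":[0,0,0]},{"travel":[0,0,0],"hand":5.5,"rotation":[0,0,0]},{"travel":[0,0,0],"hand":5.5,"rotation":[0,0,0]},{"travel":[0,0,2.5],"hand":5.5,"rotation":[0,0,0]},{"travel":[0,0,2.5],"hand":5.5,"rotation":[0,0,0]},{"travel":[0,0,0],"hand":5.5,"rotation":[0,0,-0.12]},{"travel":[0,0,0],"hand":5.5,"rotation":[0,0,-0.12]},{"travel":[0,0,0],"hand":5.5,"rotation":[0,0,-0.12]},{"travel":[0,0,0],"hand":5.5,"rotation":[0,0,-0.12]},{"travel":[0,0,0],"hand":5.5,"rotation":[0,0,-0.12]}]}}

```text
t: 29.53
ee_pos: [547.1, -122.1, 109.9]
tcp_rot: [3.137, -0.007, 0.979]
wrist_force: [-1.6, -0.4, -0.4]
width: 0.648
```

Request:
{"name": "drive_tool", "arguments": {"plan": [{"travel":[0,0,0],"hand":5.5,"rotation":[0,0,-0.12]},{"travel":[0,0,0],"hand":5.5,"rotation":[0,0,-0.12]},{"travel":[0,0,0],"hand":5.5,"rotation":[0,0,-0.12]},{"travel":[0,0,0],"hand":5.5,"rotation":[0,0,-0.12]},{"travel":[0,0,0],"hand":5.5,"rotation":[0,0,-0.12]},{"travel":[0,0,0],"hand":5.5,"rotation":[0,0,0]}]}}

```text
t: 30.03
ee_pos: [547.9, -121.6, 111.1]
tcp_rot: [3.136, -0.01, 0.35]
wrist_force: [-0.8, 1.1, 0.8]
width: 0.643
```

Run:
```python
from h import *
to(546.6,-121.5,80,.035)
```

```text
t 30.0 at [ 547.9 -121.6  111.1] rot [ 3.136 -0.01   0.35 ] F [-0.8  1.1  0.8] w 54.9
d cm [-0.13  0.01 -3.11] turn [ 0.004  0.011 -0.314]
```

Request:
{"name": "drive_tool", "arguments": {"plan": [{"travel":[0,0,0],"hand":5.5,"rotation":[0.004,0.01,-0.12]},{"travel":[0,0,0],"hand":5.5,"rotation":[0,0,-0.12]},{"travel":[-0.15,0,-1.0],"hand":5.5,"rotation":[0,0,-0.05]},{"travel":[0,0,-1.2],"hand":5.5,"rotation":[0,0,0]},{"travel":[0,0,0],"hand":5.5,"rotation":[0,0,0]}]}}

```text
t: 30.45
ee_pos: [546.9, -121.2, 88.7]
tcp_rot: [-3.14, -0.002, 0.068]
wrist_force: [-0.2, -0.0, -0.5]
width: 0.643
```

Run:
```python
from h import *
to(546.6,-121.5,54,.035)
print(bot.get_obs()['joint_pos'].round(2))
```

```text
t 30.4 at [ 546.9 -121.2   88.7] rot [-3.14e+00 -2.00e-03  6.80e-02] F [-0.2 -0.  -0.5] w 54.9
d cm [-0.03 -0.03 -3.47] turn [-0.001  0.002 -0.033]
[-0.54  0.72  0.97  1.96 -0.77  0.9  -0.66]
```

Request:
{"name": "drive_tool", "arguments": {"plan": [{"travel":[-0.05,0,-1.0],"hand":5.5,"rotation":[0,0,-0.03]},{"travel":[0,0,-1.0],"hand":5.5,"rotation":[0,0,0]},{"travel":[0,0,-0.8],"hand":5.5,"rotation":[0,0,0]},{"travel":[0,0,0],"hand":5.5,"rotation":[0,0,0]}]}}

```text
t: 30.78
ee_pos: [546.3, -121.1, 57.9]
tcp_rot: [-3.139, -0.002, 0.044]
wrist_force: [-0.5, 0.7, 0.6]
width: 0.641
```

Run:
```python
from h import *
to(546.6,-121.5,54,.035)
s=cam("scene","scene13");crop(s,210,150,100,90,6,"c1")
```

```text
t 30.8 at [ 546.3 -121.1   57.9] rot [-3.139e+00 -2.000e-03  4.400e-02] F [-0.5  0.7  0.6] w 54.7
d cm [ 0.03 -0.04 -0.39] turn [-0.002  0.002 -0.009]
```

View pics/c1.png

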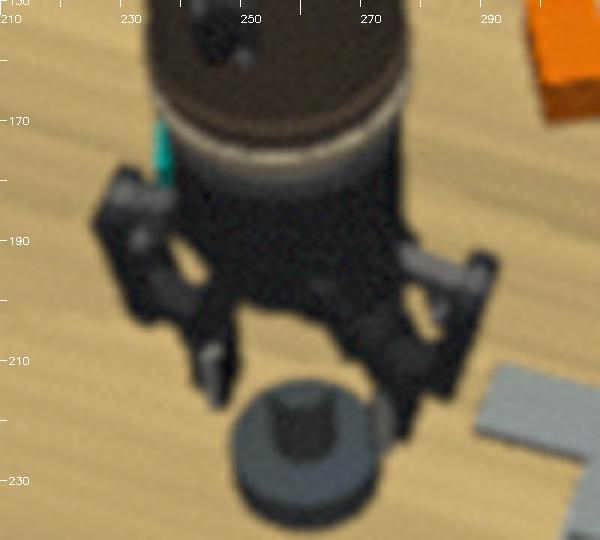

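Request:
{"name": "drive_tool", "arguments": {"plan": [{"travel":[0.03,0,-0.35],"hand":5.5,"rotation":[0,0,0]},{"travel":[0,0,0],"hand":2.0,"rotation":[0,0,0]},{"travel":[0,0,0],"hand":2.0,"rotation":[0,0,0]},{"travel":[0,0,0],"hand":2.0,"rotation":[0,0,0]},{"travel":[0,0,0],"hand":2.0,"rotation":[0,0,0]},{"travel":[0,0,0],"hand":2.0,"rotation":[0,0,0]}], "squeeze": 60}}

```text
t: 31.33
ee_pos: [547.1, -121.9, 55.3]
tcp_rot: [-3.14, -0.003, 0.045]
wrist_force: [0.3, -0.4, -3.6]
width: 0.263
```

Run:
```python
from h import *
to(546.6,-121.5,54,.035)
```

```text
t 31.3 at [ 547.1 -121.9   55.3] rot [-3.14e+00 -3.00e-03  4.50e-02] F [ 0.3 -0.4 -3.6] w 22.4
d cm [-0.05  0.04 -0.13] turn [-0.002  0.003 -0.01 ]
```

Request:
{"name": "drive_tool", "arguments": {"plan": [{"travel":[0,0,1.5],"hand":2.0,"rotation":[0,0,0]},{"travel":[0,0,2.5],"hand":2.0,"rotation":[0,0,0]},{"travel":[0,0,3.0],"hand":2.0,"rotation":[0,0,0]},{"travel":[0,0,3.0],"hand":2.0,"rotation":[0,0,0]},{"travel":[0,0,0],"hand":2.0,"rotation":[0,0,0]},{"travel":[0,0,0],"hand":2.0,"rotation":[0,0,0]}]}}

```text
t: 31.83
ee_pos: [543.8, -121.7, 161.7]
tcp_rot: [-3.139, 0.003, 0.043]
wrist_force: [-0.6, 1.1, -4.0]
width: 0.261
```

Run:
```python
from h import *
to(524.8,84.4,165,.035)
s=cam("scene","scene14");crop(s,210,120,150,110,5,"c1")
```

```text
t 31.8 at [ 543.8 -121.7  161.7] rot [-3.139e+00  3.000e-03  4.300e-02] F [-0.6  1.1 -4. ] w 22.3
d cm [-1.9  20.61  0.33] turn [-0.002 -0.003 -0.008]
```

View pics/c1.png

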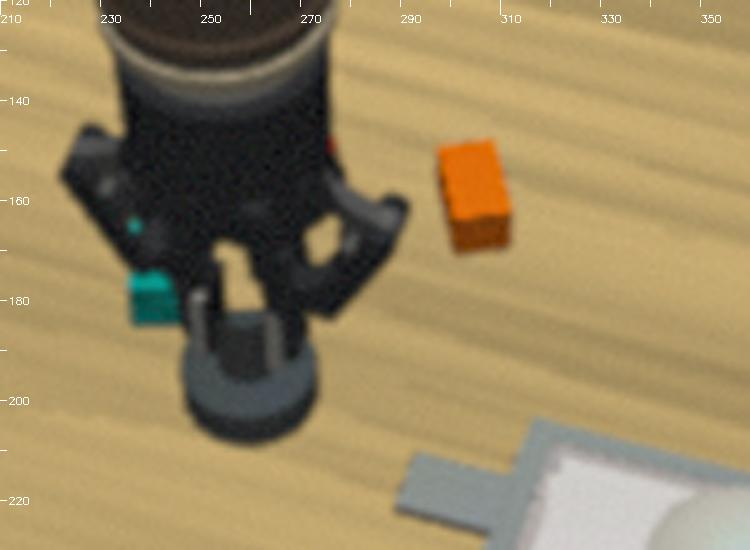

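Request:
{"name": "drive_tool", "arguments": {"plan": [{"travel":[-0.25,2.6,0],"hand":2.0,"rotation":[0,0,0]},{"travel":[-0.25,2.6,0],"hand":2.0,"rotation":[0,0,0]},{"travel":[-0.25,2.6,0],"hand":2.0,"rotation":[0,0,0]},{"travel":[-0.25,2.6,0],"hand":2.0,"rotation":[0,0,0]},{"travel":[-0.25,2.6,0],"hand":2.0,"rotation":[0,0,0]},{"travel":[-0.25,2.6,0],"hand":2.0,"rotation":[0,0,0]},{"travel":[-0.2,1.8,0],"hand":2.0,"rotation":[0,0,0]},{"travel":[0,0,0],"hand":2.0,"rotation":[0,0,0]}]}}

```text
t: 32.55
ee_pos: [520.1, 57.2, 156.2]
tcp_rot: [-3.142, 0.011, 0.035]
wrist_force: [-0.2, 0.3, -3.2]
width: 0.259
```

Run:
```python
from h import *
to(524.8,84.4,145,.035)
s=cam("scene","scene15");crop(s,280,120,150,140,5,"c1")
t=cam("top","top15");crop(t,130,170,150,90,5,"c2")
```

```text
t 32.5 at [520.1  57.2 156.2] rot [-3.142  0.011  0.035] F [-0.2  0.3 -3.2] w 22.1
d cm [ 0.47  2.72 -1.12] turn [ 0.    -0.011 -0.   ]
```

View pics/c1.png

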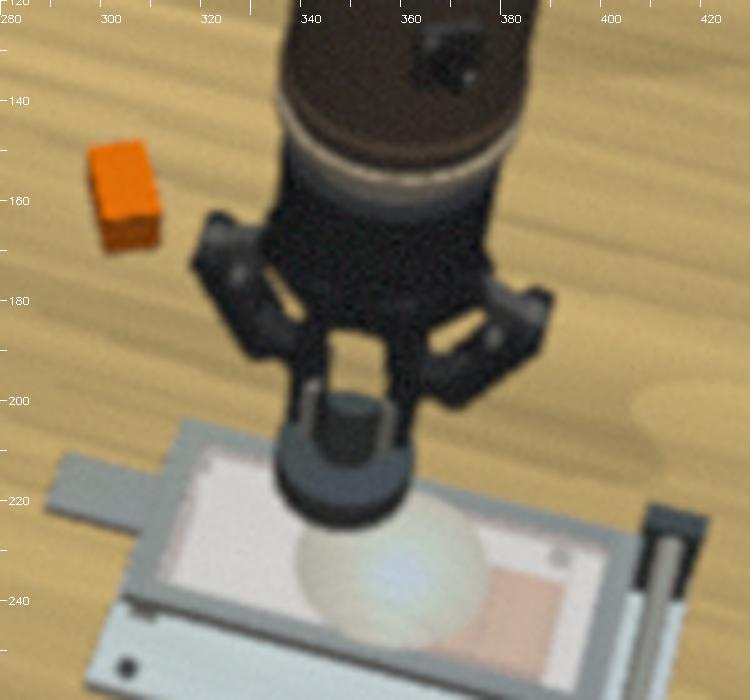

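View pics/c2.png

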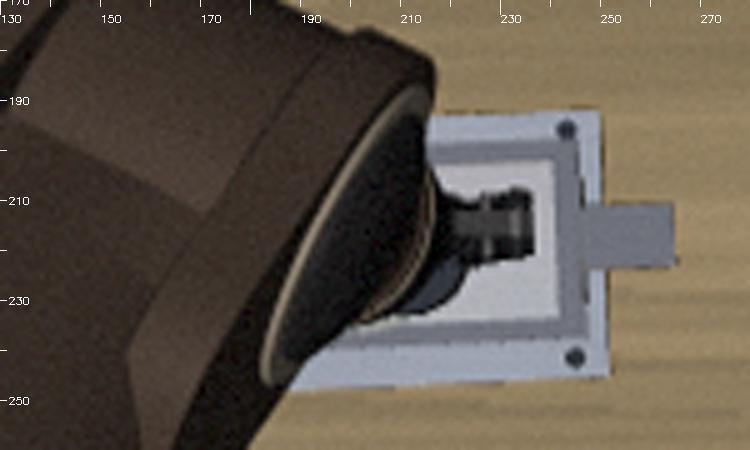

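Run:
```python
from h import *
a=np.linspace(0,2*np.pi,73)
def ring(c,r): 
    P=np.array([proj("scene",(c[0]+r*np.cos(t),c[1]+r*np.sin(t),c[2])) for t in a]);return 'u',P[:,0].min().round(1),P[:,0].max().round(1),'v',P[:,1].min().round(1),P[:,1].max().round(1)
w=np.array([519.6,57.2,100.9])
print("foot bottom",ring(w,28));print("foot top",ring(w+[0,0,20],28));print("stem top",ring(w+[0,0,58],12))
print("dome base",ring(cov(0,0,106,4),40),cov(0,0,106,16.5))
for s in ("scene11",):
    im=cv2.imread(f"pics/{s}.png");crop(im,325,205,70,55,10,"c3")
im=cv2.imread("pics/scene15.png");crop(im,325,190,60,45,12,"c4")
```

```text
foot bottom ('u', np.float64(334.2), np.float64(362.4), 'v', np.float64(204.0), np.float64(227.2))
foot top ('u', np.float64(334.9), np.float64(363.6), 'v', np.float64(198.1), np.float64(221.5))
stem top ('u', np.float64(344.7), np.float64(357.4), 'v', np.float64(193.0), np.float64(203.1))
dome base ('u', np.float64(338.9), np.float64(378.2), 'v', np.float64(216.6), np.float64(249.5)) [522.67996112  84.00323965  68.5       ]
```

View pics/c3.png

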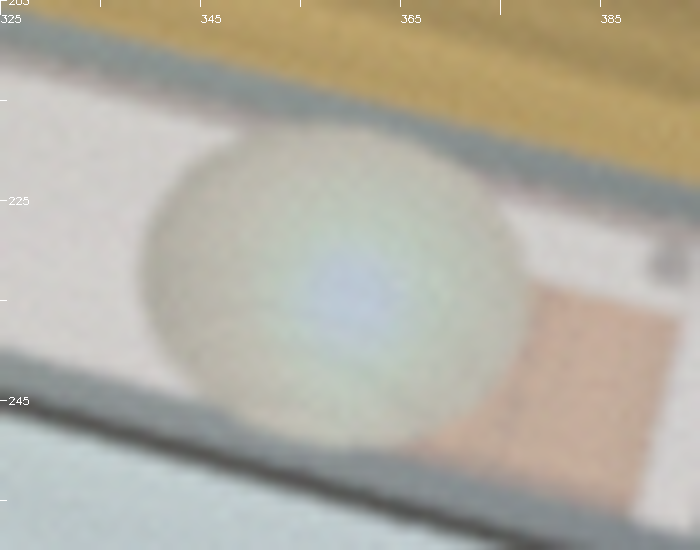

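View pics/c4.png

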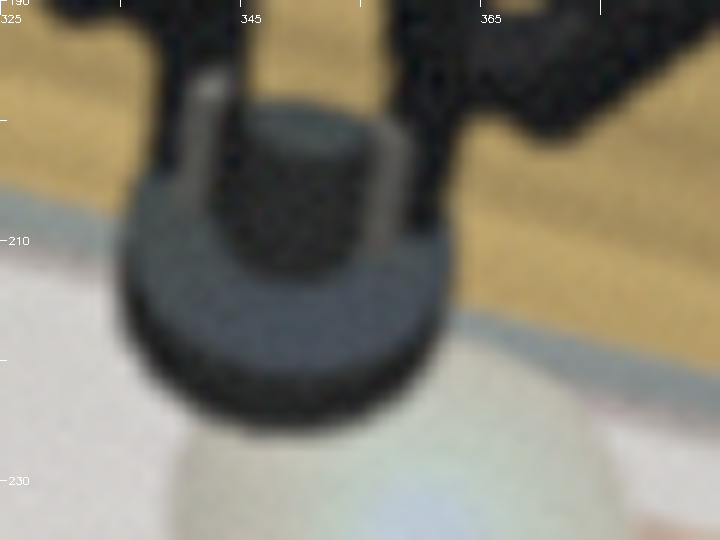

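Request:
{"name": "drive_tool", "arguments": {"plan": [{"travel":[0.3,1.3,0],"hand":2.0,"rotation":[0,-0.011,0]},{"travel":[0.2,1.2,0],"hand":2.0,"rotation":[0,0,0]},{"travel":[0,0,-0.7],"hand":2.0,"rotation":[0,0,0]},{"travel":[0,0,-0.5],"hand":2.0,"rotation":[0,0,0]},{"travel":[0,0,0],"hand":2.0,"rotation":[0,0,0]},{"travel":[0,0,0],"hand":2.0,"rotation":[0,0,0]}]}}

```text
t: 33.15
ee_pos: [524.9, 73.2, 142.4]
tcp_rot: [3.136, 0.001, 0.025]
wrist_force: [0.0, -1.1, -3.2]
width: 0.257
```

Run:
```python
from h import *
to(525.1,84.2,126,.035)
```

```text
t 33.1 at [524.9  73.2 142.4] rot [3.136e+00 1.000e-03 2.500e-02] F [ 0.  -1.1 -3.2] w 22.0
d cm [ 0.02  1.1  -1.64] turn [ 0.006 -0.001  0.01 ]
```

Request:
{"name": "drive_tool", "arguments": {"plan": [{"travel":[0,1.1,0],"hand":2.0,"rotation":[0.006,0,0.01]},{"travel":[0,0,0],"hand":2.0,"rotation":[0,0,0]},{"travel":[0,0,-0.4],"hand":2.0,"rotation":[0,0,0]},{"travel":[0,0,0],"hand":2.0,"rotation":[0,0,0]}]}}

```text
t: 33.48
ee_pos: [524.9, 83.4, 138.2]
tcp_rot: [-3.141, 0.001, 0.033]
wrist_force: [0.0, 1.0, -4.6]
width: 0.262
```

Run:
```python
from h import *
to(525.1,84.2,126,.035)
```

```text
t 33.5 at [524.9  83.4 138.2] rot [-3.141e+00  1.000e-03  3.300e-02] F [ 0.   1.  -4.6] w 22.4
d cm [ 0.02  0.08 -1.22] turn [-0.    -0.001  0.002]
```

Request:
{"name": "drive_tool", "arguments": {"plan": [{"travel":[0,0.1,-0.4],"hand":2.0,"rotation":[0,0,0]},{"travel":[0,0,-0.4],"hand":2.0,"rotation":[0,0,0]},{"travel":[0,0,0],"hand":2.0,"rotation":[0,0,0]}]}}

```text
t: 33.73
ee_pos: [525.0, 84.4, 129.6]
tcp_rot: [-3.141, 0.0, 0.033]
wrist_force: [-0.3, -0.0, -3.9]
width: 0.26
```

Run:
```python
from h import *
to(525.1,84.2,125,.035)
s=cam("scene","scene16");crop(s,325,190,70,65,9,"c1")
a=np.linspace(0,2*np.pi,73)
def ring(c,r): 
    P=np.array([proj("scene",(c[0]+r*np.cos(t),c[1]+r*np.sin(t),c[2])) for t in a]);return 'u',P[:,0].min().round(1),P[:,0].max().round(1),'v',P[:,1].min().round(1),P[:,1].max().round(1)
p=bot.get_obs()['ee_pos']+[-.5,0,-55.3]
print("foot",ring(p,28),ring(p+[0,0,20],28))
```

```text
t 33.7 at [525.   84.4 129.6] rot [-3.141  0.     0.033] F [-0.3 -0.  -3.9] w 22.2
d cm [ 0.01 -0.02 -0.46] turn [-0.    -0.     0.002]
foot ('u', np.float64(345.5), np.float64(373.4), 'v', np.float64(217.1), np.float64(240.3)) ('u', np.float64(346.3), np.float64(374.7), 'v', np.float64(211.5), np.float64(234.9))
```

View pics/c1.png

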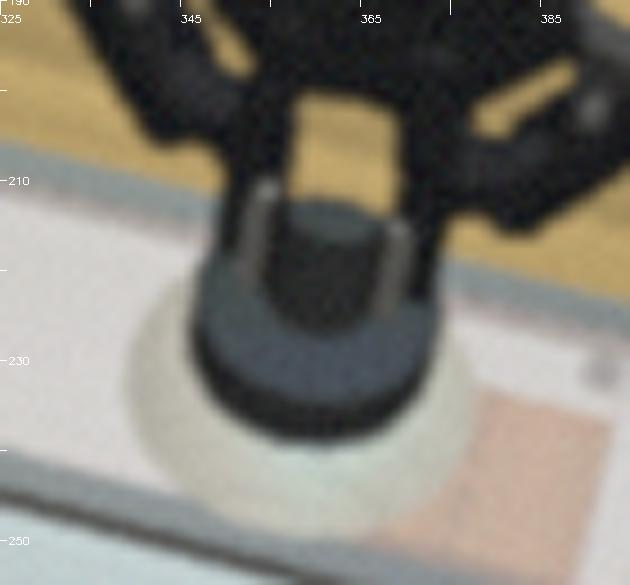

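Request:
{"name": "drive_tool", "arguments": {"plan": [{"travel":[0,0,-0.2],"hand":2.0,"rotation":[0,0,0]},{"travel":[0,0,-0.1],"hand":2.0,"rotation":[0,0,0]}]}}

```text
t: 33.95
ee_pos: [525.2, 84.2, 126.7]
tcp_rot: [-3.141, 0.0, 0.033]
wrist_force: [0.5, -0.8, -3.4]
width: 0.263
```

Request:
{"name": "drive_tool", "arguments": {"plan": [{"travel":[0,0,-0.1],"hand":2.0,"rotation":[0,0,0]}]}}

```text
t: 34.03
ee_pos: [525.3, 84.2, 125.7]
tcp_rot: [-3.141, -0.0, 0.033]
wrist_force: [-0.2, 0.1, -2.9]
width: 0.26
```

Request:
{"name": "drive_tool", "arguments": {"plan": [{"travel":[0,0,-0.1],"hand":2.0,"rotation":[0,0,0]}]}}

```text
t: 34.12
ee_pos: [525.3, 84.1, 124.6]
tcp_rot: [-3.141, -0.0, 0.033]
wrist_force: [-0.2, -0.8, -4.2]
width: 0.261
```

Request:
{"name": "drive_tool", "arguments": {"plan": [{"travel":[0,0,-0.08],"hand":2.0,"rotation":[0,0,0]}]}}

```text
t: 34.2
ee_pos: [525.3, 84.1, 123.7]
tcp_rot: [-3.141, -0.0, 0.033]
wrist_force: [0.5, 0.1, -0.8]
width: 0.26
```

Request:
{"name": "drive_tool", "arguments": {"plan": [{"travel":[0,0,-0.08],"hand":2.0,"rotation":[0,0,0]}]}}

```text
t: 34.28
ee_pos: [525.7, 84.1, 123.4]
tcp_rot: [-3.141, -0.001, 0.033]
wrist_force: [-3.9, 0.4, 12.6]
width: 0.26
```

Request:
{"name": "drive_tool", "arguments": {"plan": [{"travel":[-0.04,0,0.03],"hand":2.0,"rotation":[0,0,0]},{"travel":[0,0,0],"hand":2.0,"rotation":[0,0,0]}]}}

```text
t: 34.45
ee_pos: [525.5, 84.0, 124.1]
tcp_rot: [-3.14, -0.001, 0.033]
wrist_force: [0.4, 0.3, -3.8]
width: 0.26
```

Request:
{"name": "drive_tool", "arguments": {"plan": [{"travel":[-0.05,0,-0.06],"hand":2.0,"rotation":[0,0,0]},{"travel":[0,0,0],"hand":2.0,"rotation":[0,0,0]}]}}

```text
t: 34.62
ee_pos: [525.4, 84.0, 123.7]
tcp_rot: [-3.14, -0.002, 0.033]
wrist_force: [0.1, 0.1, -1.0]
width: 0.258
```

Request:
{"name": "drive_tool", "arguments": {"plan": [{"travel":[0,0,0],"hand":2.5,"rotation":[0,0,0]},{"travel":[0,0,0],"hand":2.7,"rotation":[0,0,0]},{"travel":[0,0,0],"hand":3.0,"rotation":[0,0,0]},{"travel":[0,0,0],"hand":3.0,"rotation":[0,0,0]}], "squeeze": 20}}

```text
t: 34.95
ee_pos: [526.2, 83.9, 124.2]
tcp_rot: [-3.14, -0.004, 0.033]
wrist_force: [-0.4, 0.1, 0.0]
width: 0.352
```

Run:
```python
from h import *
to(525.1,84.2,125,.035)
s=cam("scene","scene17");crop(s,325,190,70,65,9,"c1")
```

```text
t 35.0 at [526.2  83.9 124.2] rot [-3.14  -0.004  0.033] F [-0.4  0.1  0. ] w 30.0
d cm [-0.11  0.03  0.08] turn [-0.001  0.004  0.002]
```

View pics/c1.png

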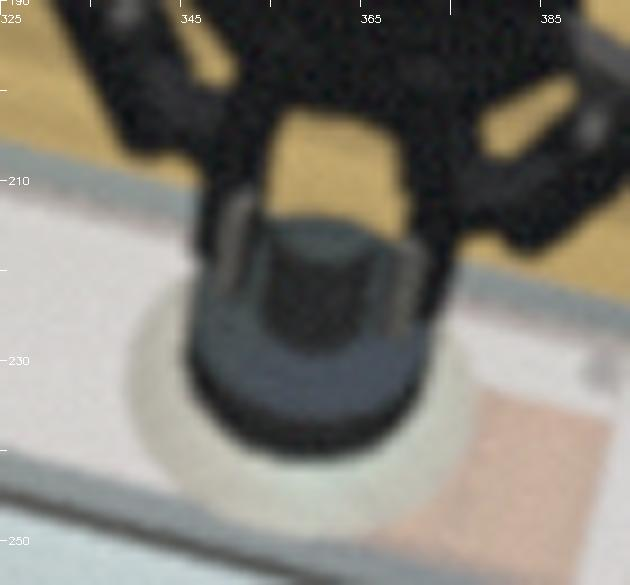

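Request:
{"name": "drive_tool", "arguments": {"plan": [{"travel":[0,0,0],"hand":3.2,"rotation":[0,0,0]},{"travel":[0,0,0],"hand":3.4,"rotation":[0,0,0]},{"travel":[0,0,0],"hand":3.6,"rotation":[0,0,0]},{"travel":[0,0,0],"hand":3.6,"rotation":[0,0,0]},{"travel":[0,0,0],"hand":3.6,"rotation":[0,0,0]},{"travel":[0,0,0],"hand":3.6,"rotation":[0,0,0]}]}}

```text
t: 35.5
ee_pos: [526.3, 83.9, 124.4]
tcp_rot: [-3.14, -0.004, 0.033]
wrist_force: [-0.0, -0.1, -0.5]
width: 0.422
```

Run:
```python
from h import *
to(525.1,84.2,125,.035)
s=cam("scene","scene18");crop(s,325,190,70,65,9,"c1")
```

```text
t 35.5 at [526.3  83.9 124.4] rot [-3.14  -0.004  0.033] F [-0.  -0.1 -0.5] w 36.0
d cm [-0.12  0.03  0.06] turn [-0.001  0.004  0.002]
```

View pics/c1.png

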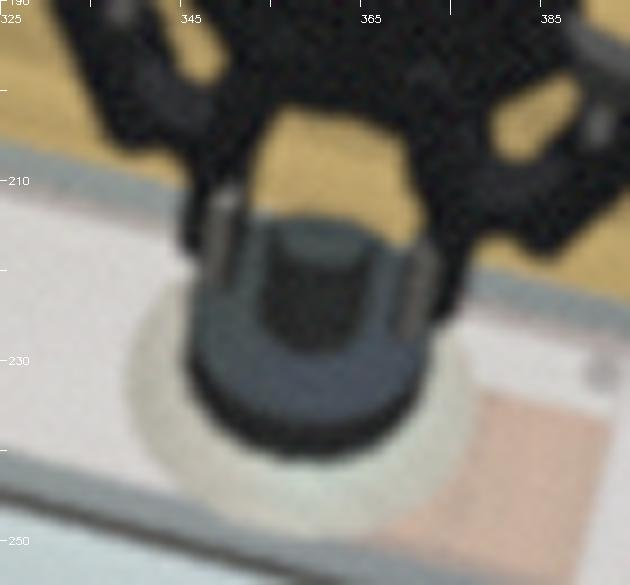

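Request:
{"name": "drive_tool", "arguments": {"plan": [{"travel":[0,0,0],"hand":5.0,"rotation":[0,0,0]},{"travel":[0,0,0],"hand":5.0,"rotation":[0,0,0]},{"travel":[-0.1,0,1.0],"hand":5.0,"rotation":[0,0,0]},{"travel":[0,0,2.5],"hand":5.0,"rotation":[0,0,0]},{"travel":[0,0,3.5],"hand":5.0,"rotation":[0,0,0]},{"travel":[0,0,4.0],"hand":5.0,"rotation":[0,0,0]},{"travel":[-4.0,0,0],"hand":5.0,"rotation":[0,0,0]},{"travel":[-4.0,0,0],"hand":5.0,"rotation":[0,0,0]},{"travel":[-4.0,0,0],"hand":5.0,"rotation":[0,0,0]},{"travel":[0,0,0],"hand":5.0,"rotation":[0,0,0]}]}}

```text
t: 36.38
ee_pos: [419.1, 80.0, 244.3]
tcp_rot: [3.14, 0.0, 0.023]
wrist_force: [-0.0, -1.5, -0.1]
width: 0.587
```

Run:
```python
from h import *
to(525.1,84.2,125,.035)
s=cam("scene","scene19");crop(s,325,190,70,65,9,"c1")
t=cam("top","top19");crop(t,160,180,80,70,9,"c2")
a=np.linspace(0,2*np.pi,73)
def ring(n,c,r): 
    P=np.array([proj(n,(c[0]+r*np.cos(t),c[1]+r*np.sin(t),c[2])) for t in a]);return n,'u',P[:,0].min().round(1),P[:,0].max().round(1),'v',P[:,1].min().round(1),P[:,1].max().round(1)
for n in("scene","top"):
    c=np.array([524.6,84.2,68.5])
    print("foot",ring(n,c,28),"ftop",ring(n,c+[0,0,20],28),"stemb",ring(n,c+[0,0,20],12),"stemtop",ring(n,c+[0,0,58],12),"dome",ring(n,c-[0,0,12.5],40))
```

```text
t 36.4 at [419.1  80.  244.3] rot [3.14  0.    0.023] F [-0.  -1.5 -0.1] w 50.2
d cm [ 10.6    0.42 -11.93] turn [ 0.002 -0.     0.012]
foot ('scene', 'u', np.float64(345.1), np.float64(372.9), 'v', np.float64(218.7), np.float64(241.9)) ftop ('scene', 'u', np.float64(346.0), np.float64(374.2), 'v', np.float64(213.2), np.float64(236.5)) stemb ('scene', 'u', np.float64(354.0), np.float64(366.1), 'v', np.float64(219.7), np.float64(229.7)) stemtop ('scene', 'u', np.float64(356.0), np.float64(368.4), 'v', np.float64(208.7), np.float64(218.9)) dome ('scene', 'u', np.float64(338.7), np.float64(378.1), 'v', np.float64(217.4), np.float64(250.3))
foot ('top', 'u', np.float64(188.4), np.float64(213.2), 'v', np.float64(205.8), np.float64(230.4)) ftop ('top', 'u', np.float64(186.6), np.float64(212.0), 'v', np.float64(205.0), np.float64(230.2)) stemb ('top', 'u', np.float64(193.8), np.float64(204.7), 'v', np.float64(212.2), np.float64(223.0)) stemtop ('top', 'u', np.float64(190.5), np.float64(201.9), 'v', np.float64(210.9), np.float64(222.2)) dome ('top', 'u', np.float64(184.2), np.float64(219.2), 'v', np.float64(201.0), np.float64(235.8))
```

View pics/c1.png

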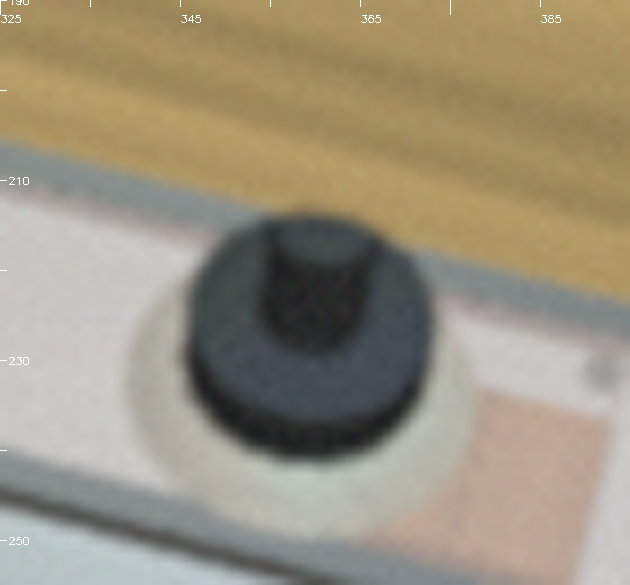

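View pics/c2.png

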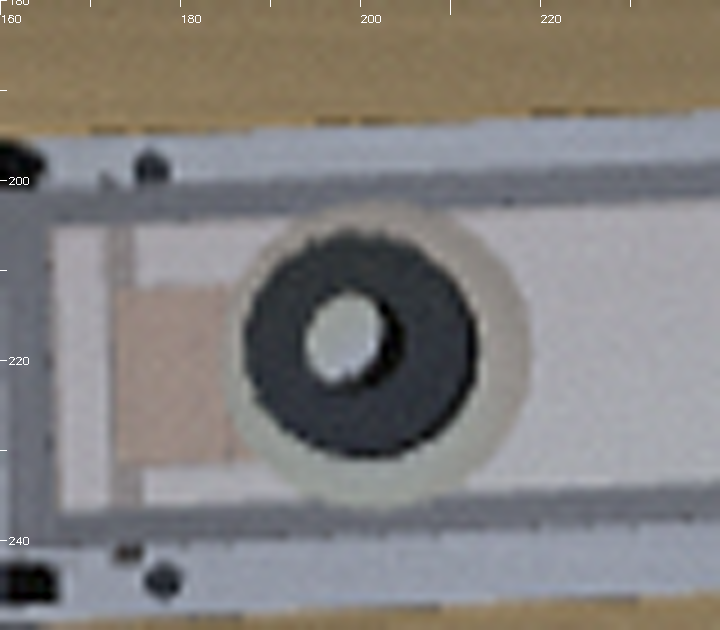

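Run:
```python
from h import *
import cv2
a=np.linspace(0,2*np.pi,73)
def ring(n,c,r): 
    P=np.array([proj(n,(c[0]+r*np.cos(t),c[1]+r*np.sin(t),c[2])) for t in a]);return n,'u',P[:,0].min().round(1),P[:,0].max().round(1),'v',P[:,1].min().round(1),P[:,1].max().round(1)
c=np.array([546.6,-121.7,0])
for n in("scene","top"):
    print("foot",ring(n,c,28),"ftop",ring(n,c+[0,0,20],28),"stemb",ring(n,c+[0,0,20],12),"stemtop",ring(n,c+[0,0,58],12))
t=cv2.imread("pics/top0.png");s=cv2.imread("pics/scene0.png")
A=[cv2.resize(t[190:230,270:310],None,fx=10,fy=10,interpolation=cv2.INTER_CUBIC),cv2.resize(s[205:245,240:280],None,fx=10,fy=10,interpolation=cv2.INTER_CUBIC)]
t=cv2.imread("pics/top19.png");s=cv2.imread("pics/scene19.png")
cv2.imwrite("pics/d0.png",np.hstack(A))
A=[cv2.resize(t[200:240,180:220],None,fx=10,fy=10,interpolation=cv2.INTER_CUBIC),cv2.resize(s[207:247,340:380],None,fx=10,fy=10,interpolation=cv2.INTER_CUBIC)]
cv2.imwrite("pics/d1.png",np.hstack(A))
```

```text
foot ('scene', 'u', np.float64(249.0), np.float64(274.6), 'v', np.float64(218.0), np.float64(239.4)) ftop ('scene', 'u', np.float64(248.4), np.float64(274.4), 'v', np.float64(212.8), np.float64(234.4)) stemb ('scene', 'u', np.float64(255.8), np.float64(266.9), 'v', np.float64(218.9), np.float64(228.1)) stemtop ('scene', 'u', np.float64(254.9), np.float64(266.3), 'v', np.float64(208.7), np.float64(218.1))
foot ('top', 'u', np.float64(278.3), np.float64(301.0), 'v', np.float64(198.3), np.float64(221.0)) ftop ('top', 'u', np.float64(278.5), np.float64(301.7), 'v', np.float64(197.4), np.float64(220.6)) stemb ('top', 'u', np.float64(285.1), np.float64(295.1), 'v', np.float64(204.0), np.float64(214.0)) stemtop ('top', 'u', np.float64(285.9), np.float64(296.3), 'v', np.float64(202.5), np.float64(212.9))
```

View pics/d0.png

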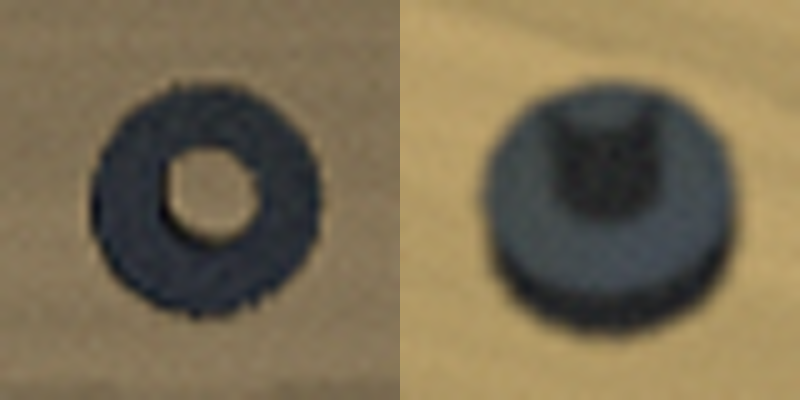

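View pics/d1.png

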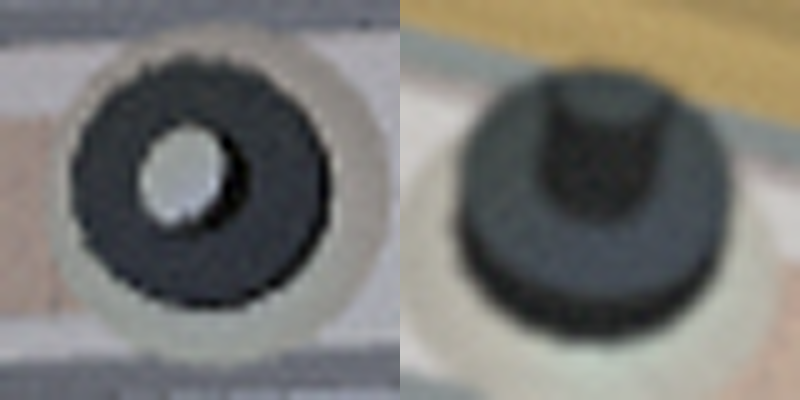

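Run:
```python
from h import *
for n,(u,v) in (("top",(200,218)),("scene",(360,228))):
    ims=[cv2.cvtColor(cam(n),cv2.COLOR_BGR2GRAY).astype(np.float32) for _ in range(4)]
    g=np.mean(ims,0)
    if n=="top":
        pts={}
        for nm,r0,r1,sgn in(("foot",8,15.5,1),("dome",15.8,20,1)):
            P=[]
            for a in np.linspace(0,2*np.pi,120,endpoint=False):
                rr=np.arange(r0,r1,.1);x=(u+rr*np.cos(a)).astype(np.float32);y=(v+rr*np.sin(a)).astype(np.float32)
                p=cv2.remap(g,x[None],y[None],cv2.INTER_LINEAR)[0];p=cv2.GaussianBlur(p[None],(0,0),4)[0];d=np.gradient(p)
                k=np.argmax(abs(d) if nm=="dome" else d)
                if abs(d[k])>.35 and 2<k<len(rr)-3: P.append((x[k],y[k]))
            P=np.array(P,np.float32)
            for _ in range(3):
                e=cv2.fitEllipseDirect(P);c=np.array(e[0]);q=np.hypot(*(P-c).T);R=np.mean(e[1])/2;P=P[abs(q-np.median(q))<1.2]
            print(nm,len(P),np.round(e[0],2),np.round(e[1],2))
    cv2.imwrite(f"pics/avg_{n}.png",cv2.resize(g[v-25:v+25,u-25:u+25],None,fx=12,fy=12,interpolation=cv2.INTER_CUBIC))
# predicted: silhouette hull of foot for offset/tilt
a=np.linspace(0,2*np.pi,180)
def foot(c,ty):  # tilt about x toward +y by ty
    Rm=Ro.from_rotvec([-ty,0,0]).as_matrix();P=[]
    for z in(0,20): P+=[proj("top",np.array(c)+Rm@[28*np.cos(t),28*np.sin(t),z]) for t in a]
    h=cv2.convexHull(np.array(P,np.float32))[:,0];return cv2.fitEllipseDirect(h)
dm=cv2.fitEllipseDirect(np.array([proj("top",(524.6+40*np.cos(t),84.2+40*np.sin(t),56)) for t in a],np.float32))
print("dome pred",np.round(dm[0],2),np.round(dm[1],2))
for d,ty in((0,0),(-1.5,-.03),(-2.8,-.053)):
    e=foot((524.6,84.2+d,68.5),ty);print(d,ty,"foot-dome",np.round(np.array(e[0])-dm[0],2),np.round(e[1],2))
```

```text
foot 120 [199.65 218.06] [25.09 26.31]
dome 81 [200.78 217.84] [35.24 36.89]
dome pred [201.7  218.43] [34.66 35.1 ]
0 0 foot-dome [-1.84 -0.64] [25.43 26.73]
-1.5 -0.03 foot-dome [-1.04 -0.66] [25.39 26.54]
-2.8 -0.053 foot-dome [-0.35 -0.68] [25.37 26.37][ WARN:0@3.694] global loadsave.cpp:1063 imwrite_ Unsupported depth image for selected encoder is fallbacked to CV_8U.
```

View pics/avg_top.png

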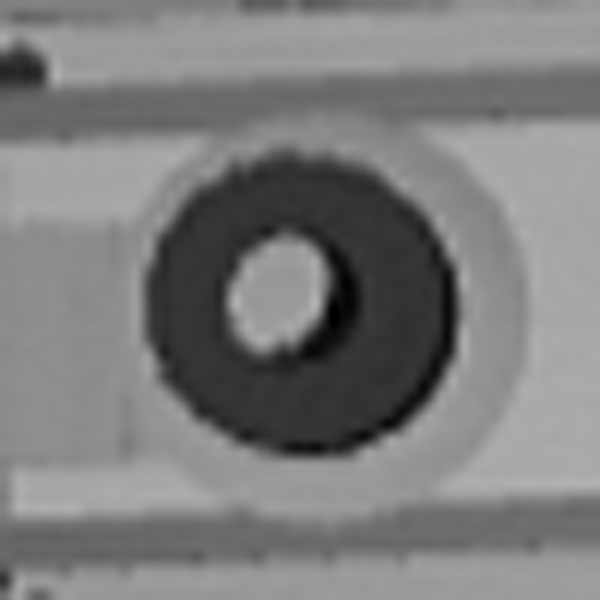

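View pics/avg_scene.png

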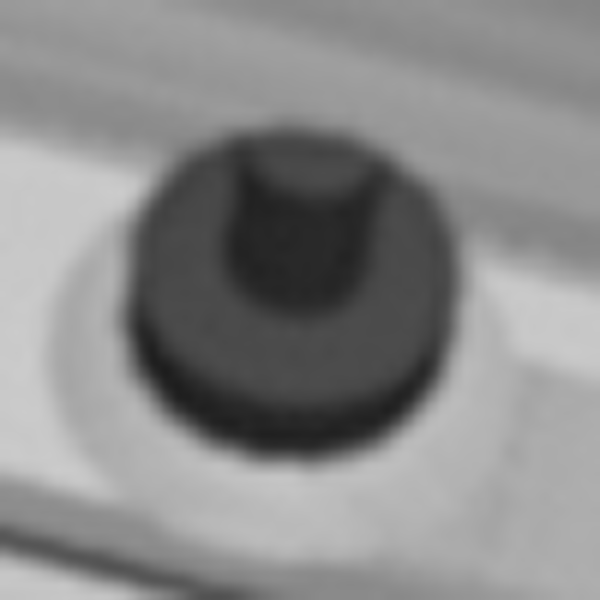

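Run:
```python
from h import *
s=cam("scene","scene20");t=cam("top","top20")
print(bot.get_obs()['t'])
```

```text
36.9833
```

View pics/scene20.png

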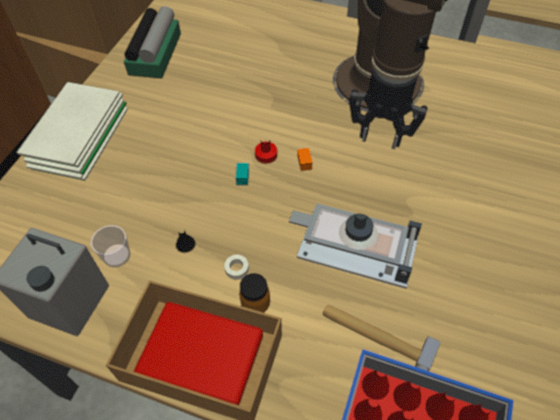

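View pics/top20.png

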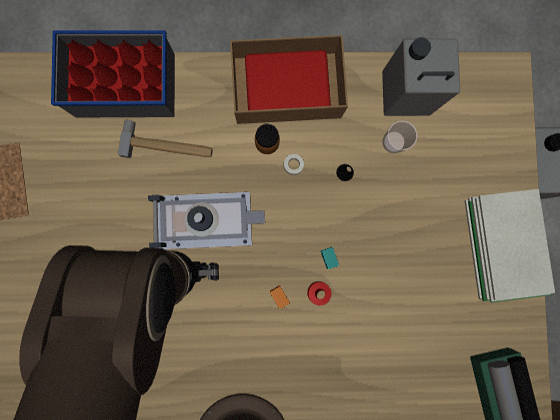

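Run:
```python
from station import bot
print(bot.sign_off())
```

```text
the job is handed in; nothing more can be done
None
```

The job is done and handed in at about 37 s. Three brown leather blanks were on the bench. I set them in the jig in one row tight against the stop wall, shut the cover over them and stood the steel weight on the dome. The orange and turquoise blocks and the red weight were left alone.

What the last checks showed:
- **Row:** A final push on the last blank met a firm stop (about 8–14 N). The pictures taken just before that push, with the cover still open, showed the row tight and straight. After that I could only see part of it through the cover.
- **Cover:** It stopped against about 40–48 N when pressed down. The rim and tab in the picture match the shut position to within about 1 px.
- **Weight:** It stands free and did not move between pictures over about half a second. The foot is within about 1 mm of the dome's crown.
- **Disagreement on tilt:** The top camera suggests the weight leans about 1–1.5° and the scene camera about 3–4°, both towards −y. I left it as it was, since it stood steady.
- **Other things:** The bystanders and look-alikes were still where they started in the last pictures.

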